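# Clear the piled camera kit off the animation set

## Robot

A 6-joint arm with a two-finger parallel gripper is mounted at the origin on the work surface. World frame = base frame: x ahead of the robot, y to its left, z up, the work surface at z = 0. Lengths are in m, angles in rad, forces in N, time in s.
With the tool pointing down it reaches from about 0.375 to 0.9 m from the base axis. Payload 3.1 kg.
Tool frame: the origin (TCP) lies midway between the tips of the shut fingers; the grasp point (between the pads) lies 19 mm behind it; x points along the fingers, y is the direction in which the jaws open and shut, and the axes are right-handed (so a half turn about x gives the same grasp; the last joint's range is limited). The gripper opens to 87 mm and grips with 3 to 60 N. Pads are 19 mm wide; open, the fingers measure 117 mm over their backs; the gripper's body (75 mm by 190 mm) begins 51 mm behind the grasp point.
Start: joints at [0.97, 0.527, 1.433, -0, 1.181, -0.178], TCP at [0.256, 0.57, 0.194] pointing down, gripper open.
Joint ranges: [-3.08, 3.08], [-0.75, 2.2], [0.22, 2.44], [-1.43, 4.57], [0, 2.65], [-2.85, 2.85]. Speed limits (rad/s): [2.79, 2.79, 3.14, 3.14, 3.14, 3.14].

## Interface

Orientations are given as a unit quaternion [x, y, z, w].
In Python, from rig import get_obs, imaging, robot gives the robot as it stands.
- The arm moves only by the shell command python3 -m inch 'ROWS' [FORCE]. ROWS is JSON, a list of rows, each a list of 3 entries, a list of its own where there are three numbers: the finger opening in mm, from 0 to 87, then the shift along the tool's x, y, z in mm, then the turn, a rotation vector about the tool's x, y, z in degrees. In form: [[grip, [dx, dy, dz], [wx, wy, wz]], ...]. A call has 1 to 12 rows; each row shifts and turns the pose as measured when the row begins, along the tool's axes as they then stand; what a row does not reach is not made up. A row lasts 1/8 s, in which the tool goes at most 62.5 mm and 10.7 degrees, less where a joint would pass 70% of its speed; a pose out of reach is approached as far as the arm can. A call with a gripper value outside its range is refused whole. The fingers move at their own pace and stop on an object; FORCE is the grip in N (left out, the last holds). Time passes only in rows, so rows that do not move let the fingers close. It gives the time, the measured TCP pose, the force and the opening at its end, in the units of the state.
- get_obs(): the state, without advancing time (a new reading comes with each control period).
- imaging.camera(name): name is "scene" or "top" or "wrist"; returns the picture (400x640x3 uint8, red, green, blue); there is no depth.
- imaging.camera_params(name): a dict with "camera_matrix" (3x3 intrinsics, pixels), "k1" (the pictures are not rectified: a ray, as slopes to the right and down, at radius r is drawn at 1 + k1 r^2 times it, then the intrinsics apply), "xyz" and "rotation" of the camera in the world. Camera axes: x right, y down, z forward; pixel columns grow to the right and rows downward; lengths in m; the calibration is good to about 2 mm. A picture is of the moment at which its call begins: read the wrist's pose just before it. camera_params takes no time and is no camera call; for the wrist camera it gives the pose at the moment of the call.
- robot.hand_in(): hands the job in, once; it reports no verdict.
Trained networks look in the newest picture that a camera, given by its name, has taken for a name from the list of things; names that differ only in an ending like _2 or _b are one class to them, and where a whole thing is asked for, a point or a joint stands for the part that bears it (a point fixed in the world has none). Each returns a list of dicts, best first, with "confidence" (0 to 1); they miss things now and then, are a little off and sometimes report something else, mostly with a low value. They report only what shows in the picture. A call takes as long as a camera call. They do not tell look-alikes from the thing itself.
- imaging.cut_out(camera, target): "pixels" (400x640 bool, what is visible of it) and "box" ([centre column, centre row, width, height] in pixels, round what is visible of it).
- imaging.tip_of(camera, target): "pixel" ([column, row] in pixels: a listed point, or the origin of a listed thing).
The state is a dict: "time": time; "q": joint angles; "joint_velocities": joint speeds; "joint_torque": joint torques, N m; "position": TCP position; "tool_rot": TCP orientation; "ft_force": force on the tool from outside, world axes, zero at the start; "moment": the same for the moment, N m; "grip_width": finger opening in m.
Only numpy, scipy, OpenCV 4.12 (cv2) and the standard library are available. Lean on these libraries where they do the work, as an engineer would, in place of code of your own. Each camera call takes 0.05 s, during which the arm holds its last target. There are 200 camera calls.

## Task

The camera kit has been left in a pile on the green animation set. Take the pile apart one thing at a time from the top down, never shifting a thing that still has another lying on it, and set each thing down (do not drop it) flat on the grey pad that shows its silhouette in its shape and colour, centred on the silhouette and lined up with it: LED light on white, battery on orange, filter case on blue, card case on red. Do not shift or knock over the puppet on the set.

Things in the scene. Friction and masses are not known exactly. Their poses are not given: they have to be found in the camera images.
- led_mid (a point): Pocket LED light: flat black slab with a white face on top, 170 x 62 x 18 mm (x, y, z), 260 g. It lies on the desk at the bottom of the pile, the battery and filter case side by side on it, their centres about 42 mm either way from its centre along its x axis (which is at which end varies). The point is the centre of the thing, half-way up. x axis along its 170 mm length, z up; either way round on its pad is right.
- battery_mid (a point): Camera battery: dark block with an orange top, 60 x 42 x 20 mm (x, y, z), 90 g, lying on the LED light, long side roughly along the light's. The card case may lie on it. The point is the centre of the thing, half-way up. x axis along its 60 mm length, z up; either way round on its pad is right.
- filter_case_mid (a point): Round blue lens-filter case, diameter 56 mm, height 20 mm, 60 g, lying on the LED light beside the battery. The card case may lie on it. The point is the centre of the thing, half-way up. z up along its axis; its turn about z does not matter.
- card_case_mid (a point): Small red memory-card case with a black seam, 40 x 26 x 16 mm (x, y, z), 40 g, the top of the pile: it lies on either the battery or the filter case. The point is the centre of the thing, half-way up. x axis along its 40 mm length, z up; either way round on its pad is right.
- led_pad: Fixed flat foam pad, grey, 190 x 84 mm and 4 mm thick, lying on the black desk beside the green sheet, with a silhouette in its middle: white 170 x 62 mm. Origin: centre of its underside, on the desk (z = 0); its top is 4 mm higher. Its x axis runs along the long side of the silhouette, z up.
- battery_pad: Fixed flat foam pad, grey, 86 x 70 mm and 4 mm thick, lying on the black desk beside the green sheet, with a silhouette in its middle: orange 60 x 42 mm. Origin: centre of its underside, on the desk (z = 0); its top is 4 mm higher. Its x axis runs along the long side of the silhouette, z up.
- filter_pad: Fixed flat foam pad, grey, 80 x 80 mm and 4 mm thick, lying on the black desk beside the green sheet, with a silhouette in its middle: blue round 56 mm. Origin: centre of its underside, on the desk (z = 0); its top is 4 mm higher. z up.
- card_pad: Fixed flat foam pad, grey, 70 x 56 mm and 4 mm thick, lying on the black desk beside the green sheet, with a silhouette in its middle: red 40 x 26 mm. Origin: centre of its underside, on the desk (z = 0); its top is 4 mm higher. Its x axis runs along the long side of the silhouette, z up.
- puppet: Wooden animation puppet in a blue shirt, 107 mm tall, standing loose on a dark disc 52 mm across on the far part of the green set; to be left where it stands. Origin: centre of its underside, z up. The other clutter on the desk is of no account; the tallest of it within the work area is under 90 mm.
Things that resemble listed ones, but are neither listed nor needed, are in the scene too. Of the things that look like the part that bears card_case_mid, the largest one is meant.

How it is judged:
By the outcome, as a careful person would: the job done as asked, in the order asked, and still so for the second after the job is handed in, with the robot touching nothing.
It also fails if it takes over 106 s, if anything falls off the work surface, if the arm or the gripper's body presses on something with over 40 N, if the wrist force passes 120 N, or if a joint passes its speed limit or range.

## Working session

There is one attempt and no reset: what is moved stays moved. The work goes in short steps, Python scripts to look and compute and a shell command to move; the robot and the scene stay as the last step left them, time stands still between calls to the robot, and variables do not carry over. Pictures are saved under pics/ and viewed, about 12 in all and at most 16, crops included, and the job is handed in when it is done.

```bash
ls; mkdir -p pics; python3 - <<'E'
from rig import get_obs, imaging, robot
import cv2
print(get_obs())
for n in ("top","scene"):
    p=imaging.camera_params(n); print(n,p)
    im=imaging.camera(n); cv2.imwrite(f"pics/{n}0.png",im[:,:,::-1])
print(imaging.camera_params("wrist"))
E
```

```text
pics
{'time': 0.0, 'q': array([ 9.69478340e-01,  5.28491158e-01,  1.43390651e+00, -1.16226505e-05,
        1.18140110e+00, -1.78487772e-01]), 'joint_velocities': array([-0.00081912,  0.00060604,  0.00073135,  0.00114596,  0.00112791,
        0.00066137]), 'joint_torque': array([ 6.90317447e-04, -4.40048325e+01, -1.76591241e+01,  6.32379600e-02,
        5.82789362e-02, -1.62590886e-04]), 'position': array([0.25597345, 0.56929962, 0.19325502]), 'tool_rot': array([ 0.14765741,  0.69165587, -0.14910317,  0.69106996]), 'ft_force': array([-0.44884119,  0.04745567,  0.43902651]), 'moment': array([-0.02957848,  0.00066457,  0.01843043]), 'grip_width': 0.08730320779212013}
top {'camera_matrix': array([[382.8966594 ,   0.        , 322.82873191],
       [  0.        , 382.8966594 , 200.8173847 ],
       [  0.        ,   0.        ,   1.        ]]), 'k1': -0.014258431673691086, 'xyz': array([0.45813257, 0.01940028, 1.03858536]), 'rotation': array([-0.69897541,  0.71193156, -0.05322768,  0.04187646])}
scene {'camera_matrix': array([[452.67409225,   0.        , 319.72047667],
       [  0.        , 452.67409225, 193.19817587],
       [  0.        ,   0.        ,   1.        ]]), 'k1': 0.022787236512053177, 'xyz': array([1.13203105, 0.35956752, 0.79978824]), 'rotation': array([ 0.42940755,  0.83073951, -0.31323995, -0.16541388])}
{'camera_matrix': array([[312.88453332,   0.        , 321.62421197],
       [  0.        , 312.88453332, 197.07207245],
       [  0.        ,   0.        ,   1.        ]]), 'k1': 0.02061569841457851, 'xyz': array([0.18946318, 0.60046998, 0.38449591]), 'rotation': array([0.83210919, 0.53768979, 0.07242416, 0.11505965])}
```

View pics/top0.png

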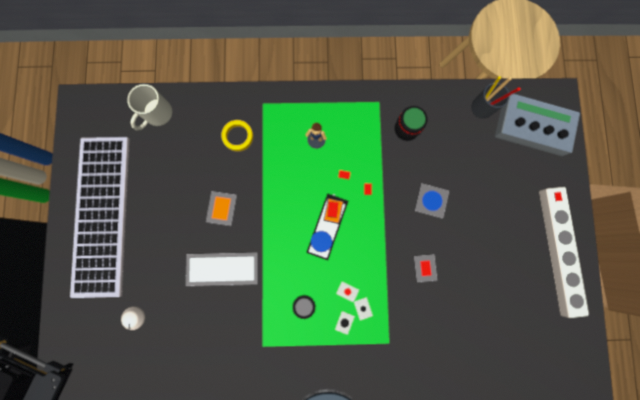

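View pics/scene0.png

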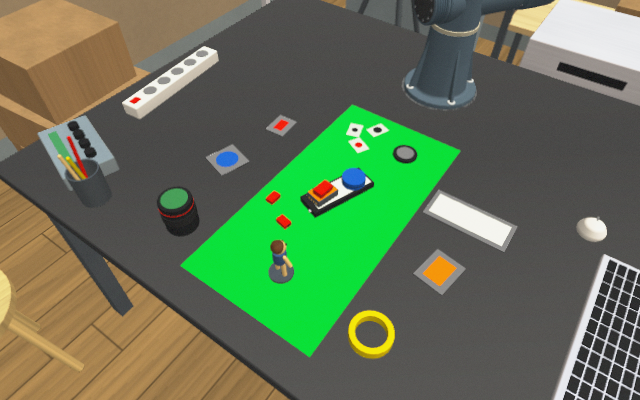

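```bash
cat > h.py <<'E'
import numpy as np, cv2
from scipy.spatial.transform import Rotation as R
from rig import get_obs, imaging, robot
RNG={'red':[((0,150,90),(8,255,255)),((172,150,90),(180,255,255))],'orange':[((10,150,120),(22,255,255))],
 'blue':[((100,130,80),(125,255,255))],'white':[((0,0,170),(180,50,255))]}
def shot(name,save=None):
    p=imaging.camera_params(name); im=imaging.camera(name)
    if save: cv2.imwrite(f'pics/{save}.png',im[:,:,::-1])
    return im,p
def to_plane(px,p,z):
    K=p['camera_matrix']; d=np.array([p['k1'],0,0,0])
    n=cv2.undistortPoints(np.float64(px).reshape(-1,1,2),K,d).reshape(-1,2)
    v=R.from_quat(p['rotation']).apply(np.c_[n,np.ones(len(n))]); c=p['xyz']
    return (c+v*((z-c[2])/v[:,2])[:,None])[:,:2]
def to_px(P,p):
    q=R.from_quat(p['rotation']).inv().apply(np.atleast_2d(P)-p['xyz']); n=q[:,:2]/q[:,2:]
    n=n*(1+p['k1']*(n**2).sum(1))[:,None]; return n@p['camera_matrix'][:2,:2].T+p['camera_matrix'][:2,2]
def blobs(im,p,col,z,mina=25):
    hsv=cv2.cvtColor(im,cv2.COLOR_RGB2HSV)
    m=sum(cv2.inRange(hsv,np.array(a),np.array(b)) for a,b in RNG[col])
    n,l,s,c=cv2.connectedComponentsWithStats(m); out=[]
    for i in range(1,n):
        if s[i,4]<mina: continue
        yx=np.argwhere(l==i); w=to_plane(yx[:,::-1],p,z)
        ctr=w.mean(0); e,V=np.linalg.eigh(np.cov(w.T)); a=np.degrees(np.arctan2(V[1,1],V[0,1]))
        (rc,rs,ra)=cv2.minAreaRect(np.float32(w*1000))
        ll,ls=max(rs),min(rs); ra=ra if rs[0]>=rs[1] else ra+90
        out.append(dict(px=c[i].round(1),n=s[i,4],xy=(ctr*1000).round(1),pca=round((a+90)%180-90,1),size=np.round(np.sqrt(12*e[::-1])*1000,1),
            rxy=np.round(rc,1),rsz=np.round([ll,ls],1),ra=round((ra+90)%180-90,1)))
    return out
def go(x,y,z,yaw):
    """mm, deg: yaw of the jaw axis (mod 180). prints tool-frame shift and turn about tool x, for tool pointing down"""
    o=get_obs(); T=R.from_quat(o['tool_rot']); M=T.as_matrix()
    d=np.array([x,y,z])-o['position']*1000
    cur=np.degrees(np.arctan2(M[1,1],M[0,1])); t=(yaw-cur+90)%180-90
    Tw=R.from_euler('z',t,degrees=True)*T
    # target: exact down with that yaw
    a=np.radians(cur+t); Y=np.array([np.cos(a),np.sin(a),0]); X=np.array([0,0,-1.]); G=R.from_matrix(np.c_[X,Y,np.cross(X,Y)])
    print('t',round(o['time'],2),'pos',(o['position']*1000).round(1),'yaw',round(cur,1),'q6',round(o['q'][5],2),'shift',T.inv().apply(d).round(1),'turn',np.degrees((T.inv()*G).as_rotvec()).round(1),'shift after turn',G.inv().apply(d).round(1),'grip',round(o['grip_width']*1000,1),'F',o['ft_force'].round(1))
E
python3 - <<'E'
from h import *
im,p=shot('top')
for c,z in (('red',.054),('red',.004),('red',.016),('orange',.004),('orange',.038),('blue',.004),('blue',.038),('white',.004),('white',.018)):
    for b in blobs(im,p,c,z):
        if 180<b['px'][0]<460: print(c,z,b)
big=cv2.resize(im[160:270,280:400],None,fx=5,fy=5,interpolation=cv2.INTER_CUBIC); cv2.imwrite('pics/crop1.png',big[:,:,::-1])
E
```

```text
red 0.054 {'px': array([343.9, 174.3]), 'n': np.int32(53), 'xy': array([660.6, -54.4]), 'pca': np.float64(76.3), 'size': array([24. , 15.4]), 'rxy': array([660.6, -54.2]), 'rsz': array([24.1, 15.2]), 'ra': 77.5}
red 0.054 {'px': array([367.5, 188.7]), 'n': np.int32(58), 'xy': array([ 621.4, -115. ]), 'pca': np.float64(-2.6), 'size': array([25.9, 15.3]), 'rxy': array([ 621.8, -115. ]), 'rsz': array([24. , 13.1]), 'ra': -2.0}
red 0.054 {'px': array([332.3, 208.8]), 'n': np.int32(141), 'xy': array([570.1, -21.8]), 'pca': np.float64(-4.1), 'size': array([38.6, 24.5]), 'rxy': array([569.6, -22.4]), 'rsz': array([36.5, 23.4]), 'ra': -1.2}
red 0.054 {'px': array([425.4, 268. ]), 'n': np.int32(138), 'xy': array([ 414.1, -255.9]), 'pca': np.float64(3.6), 'size': array([37.1, 23.7]), 'rxy': array([ 414.1, -256. ]), 'rsz': array([35.2, 23.3]), 'ra': -1.2}
red 0.054 {'px': array([347.4, 291.3]), 'n': np.int32(27), 'xy': array([360.4, -55.2]), 'pca': np.float64(43.0), 'size': array([13.2, 12.6]), 'rxy': array([361. , -55.4]), 'rsz': array([12.4, 12.3]), 'ra': -47.1}
red 0.004 {'px': array([343.9,
[... 6171 characters left out ...]
, 270.9]), 'rsz': array([170.6,  64.4]), 'ra': -89.7}
white 0.018 {'px': array([347.2, 291.4]), 'n': np.int32(173), 'xy': array([356.4, -57.3]), 'pca': np.float64(63.6), 'size': array([53. , 35.4]), 'rxy': array([356.5, -57.6]), 'rsz': array([46.8, 31.1]), 'ra': 62.6}
white 0.018 {'px': array([362.8, 308.4]), 'n': np.int32(200), 'xy': array([312.5, -96.8]), 'pca': np.float64(18.3), 'size': array([50.3, 34.1]), 'rxy': array([312.3, -96.3]), 'rsz': array([46.6, 32.2]), 'ra': 17.0}
white 0.018 {'px': array([344.3, 322.5]), 'n': np.int32(167), 'xy': array([278. , -47.8]), 'pca': np.float64(-23.2), 'size': array([54.6, 36.7]), 'rxy': array([277.9, -47.8]), 'rsz': array([46.8, 32.6]), 'ra': -22.5}
```

View pics/crop1.png

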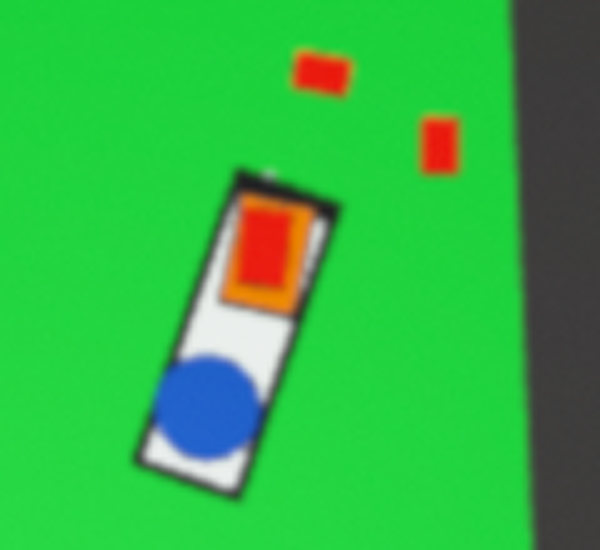

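```bash
python3 - <<'E'
from h import *
o=get_obs();p=imaging.camera_params('wrist');T=R.from_quat(o['tool_rot'])
c=T.inv().apply(p['xyz']-o['position']); C=(T.inv()*R.from_quat(p['rotation'])).as_matrix()
print('cam in tool',c,'\n',C.round(3))
for z in (.2,.3):
  for yaw in (90,70):
    a=np.radians(yaw)
    for s in (1,-1):
      Y=s*np.array([np.cos(a),np.sin(a),0]);X=np.array([0,0,-1.]);G=np.c_[X,Y,np.cross(X,Y)]
      v=G@C[:,2]; cw=G@c+[0,0,z]; t=(.03-cw[2])/v[2]
      print(z,yaw,s,'center looks at tcp+',(cw+v*t)[:2].round(3), 'range',round(t,3))
go(480,280,250,90)
E
```

```text
cam in tool [-0.19110283  0.0006837  -0.07350762] 
 [[ 0.001 -0.27   0.963]
 [ 1.    -0.001 -0.002]
 [ 0.001  0.963  0.27 ]]
0.2 90 1 center looks at tcp+ [0.028 0.   ] range 0.375
0.2 90 -1 center looks at tcp+ [-0.028 -0.   ] range 0.375
0.2 70 1 center looks at tcp+ [ 0.026 -0.009] range 0.375
0.2 70 -1 center looks at tcp+ [-0.026  0.009] range 0.375
0.3 90 1 center looks at tcp+ [ 0.056 -0.   ] range 0.479
0.3 90 -1 center looks at tcp+ [-0.056  0.   ] range 0.479
0.3 70 1 center looks at tcp+ [ 0.052 -0.019] range 0.479
0.3 70 -1 center looks at tcp+ [-0.052  0.019] range 0.479
t 0.15 pos [256.1 569.5 193.5] yaw 65.8 q6 -0.18 shift [ -56.3 -172.2  323. ] turn [-24.2  -0.    0.1] shift after turn [ -56.5 -289.5  223.9] grip 87.1 F [-0.3  0.2  0.1]
```

```bash
python3 -m inch '[[87,[0,-28.5,53.5],[0,0,0]],[87,[0,-28.5,53.5],[0,0,0]],[87,[0,-28.5,53.5],[0,0,0]],[87,[0,-28.5,53.5],[0,0,0]],[87,[0,-28.5,53.5],[0,0,0]],[87,[0,-28.5,53.5],[0,0,0]],[87,[0,0,0],[-8,0,0]],[87,[0,0,0],[-8,0,0]],[87,[0,0,0],[-8,0,0]],[87,[0,0,0],[0,0,0]]]' 20; python3 - <<'E'
from h import *
im,p=shot('wrist','w1')
for c,z,n in (('orange',.004,250),('white',.004,2000)):
    for b in blobs(im,p,c,z,n): print(c,z,b)
go(500,-10,200,90)
E
```

```text
time: 1.4
position: [0.4865, 0.2728, 0.1908]
tool_rot: [-0.003, 0.708, 0.002, 0.706]
ft_force: [-0.1, 0.4, -0.2]
grip_width: 0.0872
orange 0.004 {'px': array([ 66. , 226.4]), 'n': np.int32(333), 'xy': array([559.6, -52.4]), 'pca': np.float64(80.0), 'size': array([44.3, 14. ]), 'rxy': array([559.9, -51.5]), 'rsz': array([42.7, 17.1]), 'ra': 83.6}
orange 0.004 {'px': array([324.5, 242.3]), 'n': np.int32(1186), 'xy': array([579.8, 276.8]), 'pca': np.float64(-18.5), 'size': array([52.4, 41.8]), 'rxy': array([581.7, 277.1]), 'rsz': array([54.6, 42. ]), 'ra': -9.5}
orange 0.004 {'px': array([142.5, 277.6]), 'n': np.int32(770), 'xy': array([632.7,  33.1]), 'pca': np.float64(-14.3), 'size': array([89.4, 31.3]), 'rxy': array([631.5,  37.1]), 'rsz': array([85.7, 37.5]), 'ra': -13.3}
orange 0.004 {'px': array([506.3, 277. ]), 'n': np.int32(299), 'xy': array([627.7, 520. ]), 'pca': np.float64(14.5), 'size': array([87. , 14.8]), 'rxy': array([625.7, 516.9]), 'rsz': array([84.1, 19.9]), 'ra': 13.1}
orange 0.004 {'px': array([471.7, 324.6]), 'n': np.int32(4870), 'xy': array([701.7, 482.3]), 'pca': np.float64(-88.6), 'size': array([457.1,  25.3]), 'rxy': array([701.6, 465.6]), 'rsz': array([459.2,  29.1]), 'ra': -88.8}
white 0.004 {'px': array([583.2, 140.5]), 'n': np.int32(4979), 'xy': array([450.6, 579.5]), 'pca': np.float64(9.5), 'size': array([234.9, 117.7]), 'rxy': array([466.7, 608.6]), 'rsz': array([224.8, 132.9]), 'ra': 0.1}
white 0.004 {'px': array([322.5, 116.1]), 'n': np.int32(8272), 'xy': array([420.7, 273. ]), 'pca': np.float64(-89.8), 'size': array([172. ,  63.5]), 'rxy': array([421.5, 273.2]), 'rsz': array([171.7,  63.5]), 'ra': 90.0}
t 1.45 pos [486.5 272.8 190.8] yaw 90.4 q6 -1.27 shift [  -8.9 -282.9   11.5] turn [ 0.4 -0.1  0.1] shift after turn [  -9.2 -282.8   13.5] grip 87.0 F [ 0.2 -0.2 -0.8]
```

View pics/w1.png

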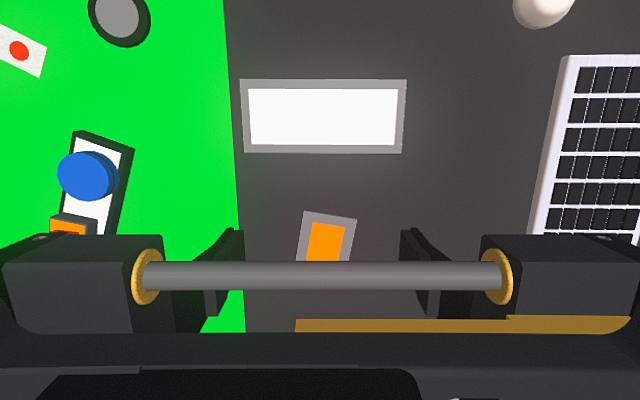

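```bash
python3 -m inch '[[87,[-3,-48,26],[0,0,0]],[87,[-3,-48,26],[0,0,0]],[87,[-3,-48,26],[0,0,0]],[87,[-3,-48,26],[0,0,0]],[87,[-3,-48,26],[0,0,0]],[87,[-3,-48,26],[0,0,0]],[87,[0,0,0],[0,0,0]]]'; python3 - <<'E'
from h import *
im,p=shot('wrist','w2')
for c,z,n in (('red',.054,250),('red',.004,250),('orange',.038,250),('blue',.038,800),('blue',.004,800),('white',.018,800)):
    for b in blobs(im,p,c,z,n): print(c,z,b)
go(570,-20,120,85)
E
```

```text
time: 2.33
position: [0.6482, -0.0206, 0.2082]
tool_rot: [0.001, 0.707, -0.001, 0.707]
ft_force: [0.2, 0.5, -0.4]
grip_width: 0.0869
red 0.054 {'px': array([318.8, 104.3]), 'n': np.int32(912), 'xy': array([569.6, -23.3]), 'pca': np.float64(-7.1), 'size': array([38.8, 25. ]), 'rxy': array([569.9, -23.3]), 'rsz': array([39. , 25.1]), 'ra': -7.2}
red 0.004 {'px': array([318.8, 104.3]), 'n': np.int32(912), 'xy': array([568.9, -23.8]), 'pca': np.float64(-7.1), 'size': array([44.4, 28.7]), 'rxy': array([569.1, -23.8]), 'rsz': array([44.6, 28.7]), 'ra': -7.2}
orange 0.038 {'px': array([322.2,  80.7]), 'n': np.int32(250), 'xy': array([544.9, -19.7]), 'pca': np.float64(76.4), 'size': array([35.5, 10.6]), 'rxy': array([547.5, -20.9]), 'rsz': array([36.8, 15.4]), 'ra': 76.7}
orange 0.038 {'px': array([569. , 114.8]), 'n': np.int32(1834), 'xy': array([582.8, 251.9]), 'pca': np.float64(-8.9), 'size': array([54.7, 38.2]), 'rxy': array([583.5, 251.8]), 'rsz': array([54.7, 38.4]), 'ra': -9.6}
orange 0.038 {'px': array([241.9, 154.7]), 'n': np.int32(287), 'xy': array([ 624.8, -112.6]), 'pca': np.floa
[... 1756 characters left out ...]
 'size': array([48.5, 48.3]), 'rxy': array([ 594. , -299.8]), 'rsz': array([55.4, 54.3]), 'ra': -11.2}
white 0.018 {'px': array([332.6,  66.8]), 'n': np.int32(1645), 'xy': array([528.8,  -7.8]), 'pca': np.float64(22.2), 'size': array([70.1, 45.1]), 'rxy': array([545.3, -16. ]), 'rsz': array([104.8,  50.9]), 'ra': -20.9}
white 0.018 {'px': array([569. , 113.2]), 'n': np.int32(2294), 'xy': array([581.8, 266.4]), 'pca': np.float64(-8.6), 'size': array([96.6, 80.8]), 'rxy': array([583.7, 266.5]), 'rsz': array([81.6, 66. ]), 'ra': -9.5}
t 2.38 pos [646.6 -18.3 207.9] yaw 90.0 q6 -1.77 shift [ 88.1  -1.8 -76.3] turn [ 5.  -0.2 -0. ] shift after turn [ 87.9  -8.4 -76.1] grip 86.8 F [ 0.  -0.3 -0.3]
```

View pics/w2.png

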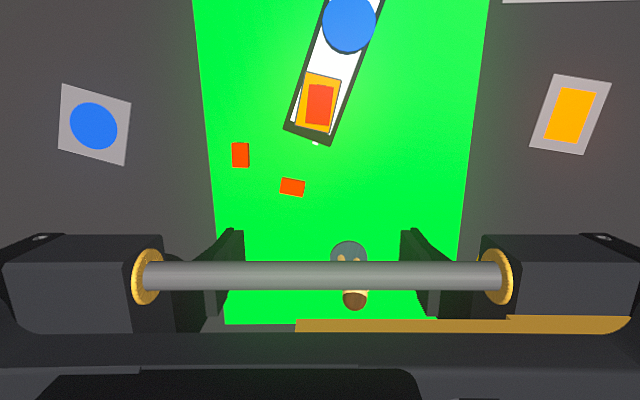

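```bash
python3 -m inch '[[55,[42,-2,-38],[0,0,0]],[55,[42,-2,-38],[0,0,0]],[55,[42,0,0],[7,0,0]],[55,[0,0,0],[0,0,0]],[55,[0,0,0],[0,0,0]]]'; python3 - <<'E'
from h import *
go(569.8,-22.8,40.5,83)
im,p=shot('wrist','w3')
E
```

```text
time: 3.0
position: [0.5664, -0.015, 0.0814]
tool_rot: [0.044, 0.707, -0.042, 0.705]
ft_force: [0.3, 0.1, 0.0]
grip_width: 0.0555
t 3.0 pos [566.4 -15.   81.4] yaw 83.0 q6 -1.68 shift [40.9 -7.4  4.4] turn [-0.  -0.2 -0.2] shift after turn [40.9 -7.3  4.3] grip 55.5 F [0.3 0.1 0. ]
```

View pics/w3.png

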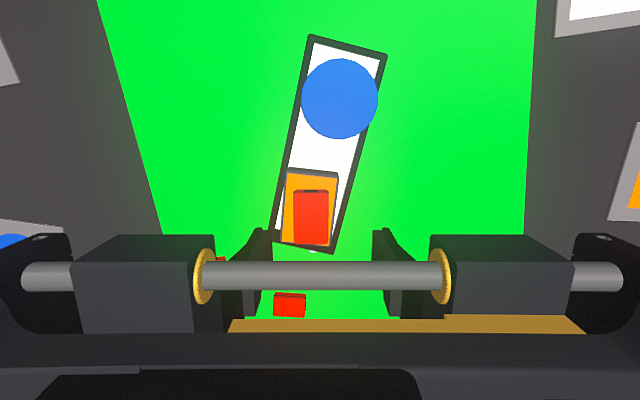

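```bash
python3 -m inch '[[55,[5,-7,4],[0,0,0]],[55,[10,0,0],[0,0,0]],[55,[0,0,0],[0,0,0]]]'; python3 - <<'E'
from h import *
im,p=shot('wrist')
go(569.8,-22.8,40.5,83)
for c,z,n in (('red',.054,250),('orange',.038,250),('blue',.038,800),('white',.018,800)):
    for b in blobs(im,p,c,z,n):
        if 250<b['px'][0]<400: print(c,z,b)
E
```

```text
time: 3.42
position: [0.573, -0.0233, 0.0688]
tool_rot: [0.043, 0.704, -0.042, 0.708]
ft_force: [-0.2, -0.2, 0.4]
grip_width: 0.0551
t 3.48 pos [573.5 -23.5  69.3] yaw 83.1 q6 -1.69 shift [28.8  0.2 -3.9] turn [ 0.1  0.3 -0.1] shift after turn [28.8  0.2 -3.8] grip 55.0 F [-0.1  0.4  0. ]
red 0.054 {'px': array([320.5, 212.2]), 'n': np.int32(2085), 'xy': array([568.4, -23.3]), 'pca': np.float64(-8.0), 'size': array([41.7, 25.4]), 'rxy': array([568.6, -23.2]), 'rsz': array([42.4, 25.5]), 'ra': -7.0}
red 0.054 {'px': array([295.6, 304.4]), 'n': np.int32(820), 'xy': array([638.8, -50.9]), 'pca': np.float64(81.3), 'size': array([25.1, 21.2]), 'rxy': array([638.9, -50.9]), 'rsz': array([25. , 21.5]), 'ra': 81.0}
orange 0.038 {'px': array([313. , 193.7]), 'n': np.int32(1612), 'xy': array([558.9, -27.8]), 'pca': np.float64(-39.2), 'size': array([62.6, 39.7]), 'rxy': array([568.1, -25.6]), 'rsz': array([56.5, 38.2]), 'ra': -13.4}
blue 0.038 {'px': array([351.6,  85.3]), 'n': np.int32(5642), 'xy': array([487.8,   7.6]), 'pca': np.float64(83.7), 'size': array([47.7, 47.2]), 'rxy': array([488.3,   7.6]), 'rsz': array([54.3, 53.9]), 'ra': 83.0}
white 0.018 {'px': array([351.8,  41.8]), 'n': np.int32(1013), 'xy': array([458. ,  12.4]), 'pca': np.float64(75.6), 'size': array([58.5, 14.7]), 'rxy': array([464.9,  14.2]), 'rsz': array([50.7, 23.3]), 'ra': 69.9}
white 0.018 {'px': array([332.3, 145. ]), 'n': np.int32(3100), 'xy': array([527.7,  -9.1]), 'pca': np.float64(37.8), 'size': array([61.1, 41.5]), 'rxy': array([541.2, -14.6]), 'rsz': array([94.8, 50.5]), 'ra': -20.8}
```

```bash
python3 -m inch '[[50,[12,0,-2],[0,0.2,0]],[50,[10,0,-2],[0,0,0]],[50,[5,0,0],[0,0,0]],[50,[0,0,0],[0,0,0]]]'; python3 - <<'E'
from h import *
go(569.5,-23.2,40.5,83)
E
```

```text
time: 3.98
position: [0.5688, -0.0229, 0.0399]
tool_rot: [0.043, 0.705, -0.042, 0.706]
ft_force: [-0.6, -0.6, 0.2]
grip_width: 0.0502
t 3.98 pos [568.8 -22.9  39.9] yaw 83.1 q6 -1.69 shift [-0.6 -0.2  0.7] turn [ 0.1  0.1 -0.1] shift after turn [-0.6 -0.2  0.7] grip 50.2 F [-0.6 -0.6  0.2]
```

```bash
python3 -m inch '[[20,[0,0,0],[0,0,0]],[20,[0,0,0],[0,0,0]],[20,[0,0,0],[0,0,0]],[20,[0,0,0],[0,0,0]]]' 12;  python3 -m inch '[[20,[-8,0,0],[0,0,0]],[20,[-30,0,0],[0,0,0]],[20,[-50,0,0],[0,0,0]],[20,[0,0,0],[0,0,0]]]'; python3 - <<'E'
from h import *
im,p=shot('wrist','w4')
im2,_=shot('top')
t=im2[140:300,270:460]; t=cv2.resize(t,(380,320),interpolation=cv2.INTER_CUBIC)
cv2.imwrite('pics/c4.png',np.vstack([im[100:350,130:510],t])[:,:,::-1])
go(412,-270,130,90)
for c,z,n in (('orange',.038,250),('blue',.038,800),('white',.018,800)):
    for b in blobs(im,p,c,z,n):
        if 250<b['px'][0]<400: print(c,z,b)
E
```

```text
time: 4.47
position: [0.5695, -0.023, 0.0405]
tool_rot: [0.043, 0.705, -0.042, 0.707]
ft_force: [0.7, 0.2, 0.1]
grip_width: 0.0222
time: 4.97
position: [0.5698, -0.0233, 0.1323]
tool_rot: [0.043, 0.705, -0.042, 0.707]
ft_force: [0.4, 1.2, 0.1]
grip_width: 0.02
t 5.08 pos [566.5 -22.5 128.7] yaw 83.1 q6 -1.69 shift [  -1.5 -264.3 -123.5] turn [-6.9 -0.3 -0.2] shift after turn [  -1.3 -247.5 -154.5] grip 19.9 F [ 0.6  0.1 -0.8]
orange 0.038 {'px': array([314.2, 177.7]), 'n': np.int32(950), 'xy': array([557.4, -28.5]), 'pca': np.float64(-41.4), 'size': array([63.2, 35. ]), 'rxy': array([567.8, -25.7]), 'rsz': array([56.6, 38.2]), 'ra': -13.4}
orange 0.038 {'px': array([339.7, 324.3]), 'n': np.int32(5206), 'xy': array([718.5, -21.9]), 'pca': np.float64(83.6), 'size': array([372.2,  19.7]), 'rxy': array([715.9, -34.7]), 'rsz': array([378.5,  22.4]), 'ra': 83.3}
blue 0.038 {'px': array([345.1,  94.5]), 'n': np.int32(3322), 'xy': array([487.7,   7.5]), 'pca': np.float64(83.2), 'size': array([47.7, 47.1]), 'rxy': array([488.3,   7.3]), 'rsz': array([55.1, 53.3]), 'ra': 82.9}
white 0.018 {'px': array([330.7, 141.6]), 'n': np.int32(2026), 'xy': array([528.4,  -9. ]), 'pca': np.float64(32.3), 'size': array([63.5, 42.9]), 'rxy': array([543. , -15.3]), 'rsz': array([98.6, 50.6]), 'ra': -20.7}
```

View pics/c4.png

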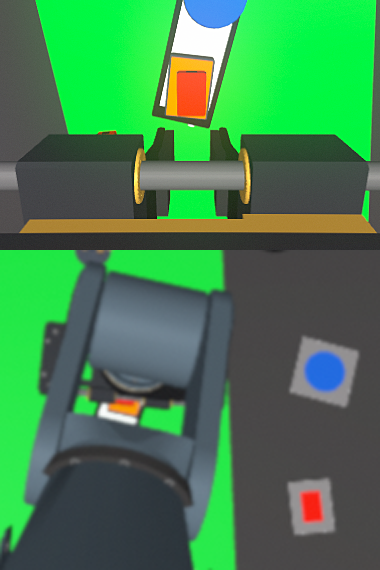

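```bash
python3 - <<'E'
from h import *
im,p=shot('wrist')
go(570,-23,40,83)
for c,z,n in (('red',.054,250),('orange',.038,250)):
    for b in blobs(im,p,c,z,n):
        if 250<b['px'][0]<400: print(c,z,b)
o=get_obs(); print('tcp px',to_px(o['position'],p), 'card mid px', to_px([.5695,-.0232,.054],p))
s,ps=shot('scene'); print(to_px([[.57,-.023,.054],o['position']],ps))
a=cv2.resize(im[80:300,200:440],None,fx=1.6,fy=1.6,interpolation=cv2.INTER_CUBIC)
b=cv2.resize(s[100:250,240:420],(a.shape[1],a.shape[1]*150//180),interpolation=cv2.INTER_CUBIC)
v=np.hstack([a,b[:a.shape[0]] if len(b)>=len(a) else cv2.copyMakeBorder(b,0,len(a)-len(b),0,0,0)]); cv2.imwrite('pics/c5.png',v[:,:,::-1])
E
```

```text
t 5.12 pos [565.8 -22.4 127.7] yaw 83.1 q6 -1.69 shift [87.7 -0.4  4.9] turn [ 0.1 -0.4 -0.2] shift after turn [87.7 -0.1  4.2] grip 20.1 F [-0.2 -0.3 -0.7]
red 0.054 {'px': array([320.7, 198.5]), 'n': np.int32(1256), 'xy': array([568.5, -23.3]), 'pca': np.float64(-8.5), 'size': array([40.7, 25.2]), 'rxy': array([568.8, -23. ]), 'rsz': array([41.5, 24.6]), 'ra': -7.7}
orange 0.038 {'px': array([314.9, 186.6]), 'n': np.int32(1055), 'xy': array([561.1, -27.8]), 'pca': np.float64(-28.1), 'size': array([65.3, 43.2]), 'rxy': array([568.1, -25.8]), 'rsz': array([56.7, 38.2]), 'ra': -13.5}
orange 0.038 {'px': array([339.7, 324.3]), 'n': np.int32(5200), 'xy': array([710.9, -20.9]), 'pca': np.float64(83.6), 'size': array([365.7,  19.2]), 'rxy': array([708.3, -33.3]), 'rsz': array([372.1,  21.9]), 'ra': 83.3}
tcp px [[321.24957212 224.86911697]] card mid px [[320.85951282 199.6868556 ]]
[[322.89752894 186.44066456]
 [324.65628221 161.85436694]]
```

View pics/c5.png

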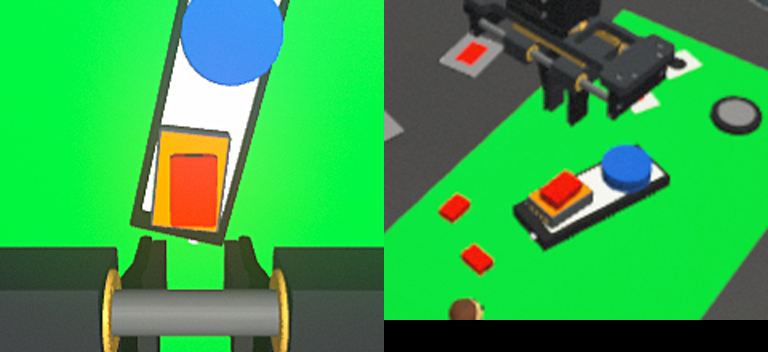

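```bash
python3 - <<'E'
from h import *
s,ps=shot('scene'); o=get_obs(); T=R.from_quat(o['tool_rot'])
f=6;x0,y0=285,110
a=cv2.resize(s[y0:y0+90,x0:x0+110],None,fx=f,fy=f,interpolation=cv2.INTER_CUBIC).copy()
for k,c in ((0,(255,0,0)),(10,(255,255,0)),(20,(0,255,255)),(30,(255,0,255))):
  for y in (-10,10):
    for zz in (-9.5,9.5):
      q=to_px(o['position']+T.apply(np.array([-k,y,zz])/1000),ps)[0]
      cv2.circle(a,tuple(int(v) for v in ((q-[x0,y0])*f).round()),3,c,-1)
cv2.imwrite('pics/c6.png',a[:,:,::-1]); print(o['grip_width'],o['position'])
E
```

```text
0.020273003659591136 [ 0.56533952 -0.02228556  0.12671389]
```

View pics/c6.png

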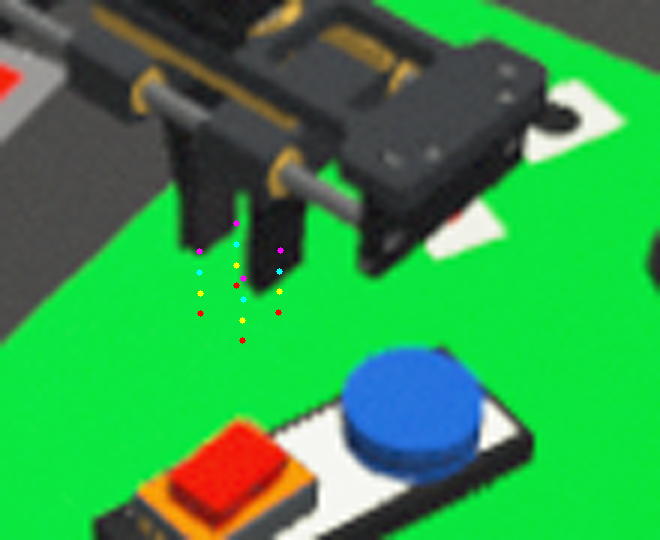

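```bash
python3 -m inch '[[54,[0,0,0],[0,0,0]],[54,[0,0,0],[0,0,0]],[54,[40,0,0],[0,0,0]],[54,[30,0,0],[0,0,0]],[54,[0,0,0],[0,0,0]],[54,[0,0,0],[0,0,0]]]'; python3 - <<'E'
from h import *
go(569,-23.2,16,82.5)
E
```

```text
time: 5.98
position: [0.5643, -0.022, 0.0532]
tool_rot: [0.044, 0.71, -0.041, 0.702]
ft_force: [0.8, -0.4, 0.3]
grip_width: 0.0539
t 5.97 pos [564.3 -22.   53.2] yaw 83.1 q6 -1.69 shift [37.2 -0.8  5.2] turn [ 0.6 -0.7 -0.2] shift after turn [37.2 -0.6  4.8] grip 53.9 F [ 0.8 -0.4  0.3]
```

```bash
python3 -m inch '[[54,[10,-1,5],[0,-0.7,-0.2]],[54,[12,0,0],[0,0,0]],[54,[7,0,0],[0,0,0]],[54,[0,0,0],[0,0,0]]]'; python3 - <<'E'
from h import *
go(569,-23.2,16,82.5)
s,ps=shot('scene'); o=get_obs(); T=R.from_quat(o['tool_rot'])
f=6;x0,y0=285,120
a=cv2.resize(s[y0:y0+90,x0:x0+110],None,fx=f,fy=f,interpolation=cv2.INTER_CUBIC)
cv2.imwrite('pics/c7.png',a[:,:,::-1])
E
```

```text
time: 6.48
position: [0.5712, -0.024, 0.0246]
tool_rot: [0.042, 0.704, -0.043, 0.708]
ft_force: [0.1, -0.3, -0.1]
grip_width: 0.0539
t 6.47 pos [571.2 -24.   24.6] yaw 83.1 q6 -1.69 shift [ 8.5  0.5 -2.4] turn [0.6 0.3 0. ] shift after turn [ 8.6  0.5 -2.3] grip 53.9 F [ 0.1 -0.3 -0.1]
```

View pics/c7.png

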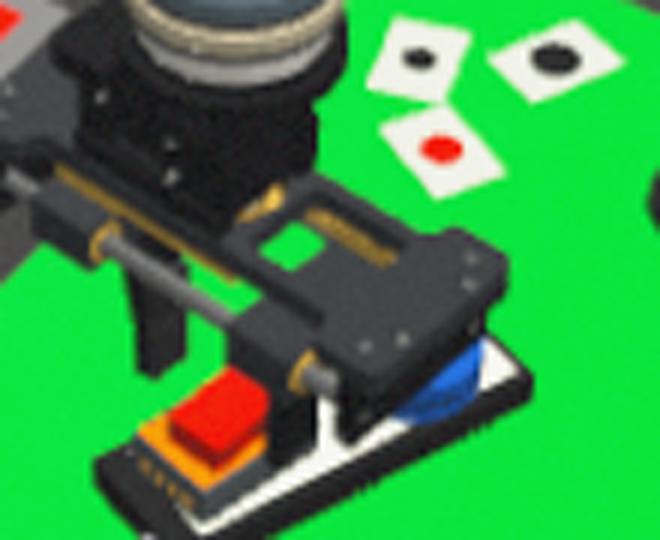

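```bash
python3 - <<'E'
from h import *
o=get_obs(); T=R.from_quat(o['tool_rot']);ps=imaging.camera_params('scene')
for k in (0,10,20,26,32):
    print(k,[((to_px(o['position']+T.apply(np.array([-k,y,z])/1000),ps)[0]-[285,120])*6).round() for y in (27,-27) for z in (-9.5,9.5)])
E
```

```text
0 [array([292., 474.]), array([259., 502.]), array([187., 402.]), array([153., 429.])]
10 [array([293., 457.]), array([260., 485.]), array([187., 385.]), array([153., 412.])]
20 [array([294., 439.]), array([260., 467.]), array([187., 367.]), array([153., 394.])]
26 [array([295., 428.]), array([261., 456.]), array([187., 356.]), array([153., 383.])]
32 [array([295., 417.]), array([261., 445.]), array([187., 345.]), array([153., 372.])]
```

```bash
python3 -m inch '[[54,[5,0.5,-2],[0,0.3,0]],[54,[4,0,0],[0,0,0]],[54,[0,0,0],[0,0,0]]]'; python3 -m inch '[[22,[0,0,0],[0,0,0]],[22,[0,0,0],[0,0,0]],[22,[0,0,0],[0,0,0]],[22,[0,0,0],[0,0,0]],[22,[0,0,0],[0,0,0]],[22,[0,0,0],[0,0,0]]]' 12
```

```text
time: 6.9
position: [0.5697, -0.0233, 0.0156]
tool_rot: [0.042, 0.705, -0.043, 0.706]
ft_force: [-0.7, 0.9, 0.5]
grip_width: 0.0537
time: 7.65
position: [0.57, -0.0234, 0.0159]
tool_rot: [0.042, 0.705, -0.043, 0.707]
ft_force: [-0.1, -0.6, -1.1]
grip_width: 0.0259
```

```bash
python3 -m inch '[[22,[-6,0,0],[0,0,0]],[22,[-30,0,0],[0,0,0]],[22,[-50,0,0],[0,0,0]],[22,[0,-51,-12],[0,0,0]],[22,[0,-51,-12],[0,0,0]],[22,[0,-51,-12],[-4,0,0]],[22,[0,-51,-12],[-6,0,0]],[22,[0,-51,-12],[0,0,0]],[22,[0,0,0],[0,0,0]],[22,[0,0,0],[0,0,0]]]'; python3 - <<'E'
from h import *
im,p=shot('wrist','w8')
go(412,-270,-10,93)
for c,z,n in (('red',.004,150),('blue',.004,800)):
    for b in blobs(im,p,c,z,n): print(c,z,b)
E
```

```text
time: 8.9
position: [0.4926, -0.2804, 0.1092]
tool_rot: [-0.024, 0.704, 0.02, 0.71]
ft_force: [0.7, 0.4, -0.9]
grip_width: 0.026
t 8.95 pos [ 493.  -280.5  109.4] yaw 93.6 q6 -2.35 shift [118.6  16.5 -81.2] turn [0.6 0.5 0.4] shift after turn [119.4  14.8 -80.3] grip 25.8 F [-0.5  0.8 -0.9]
red 0.004 {'px': array([591.3,  45.8]), 'n': np.int32(463), 'xy': array([356.1, -61.4]), 'pca': np.float64(-34.7), 'size': array([16.7, 16.5]), 'rxy': array([356.2, -61.2]), 'rsz': array([19. , 18.2]), 'ra': 17.0}
red 0.004 {'px': array([338.1, 100.5]), 'n': np.int32(1348), 'xy': array([ 411.9, -271.1]), 'pca': np.float64(3.7), 'size': array([39.8, 26.3]), 'rxy': array([ 412.5, -270.9]), 'rsz': array([39.6, 25.8]), 'ra': 3.6}
red 0.004 {'px': array([321.8, 235.7]), 'n': np.int32(2421), 'xy': array([ 544.2, -277.7]), 'pca': np.float64(5.7), 'size': array([54.6, 50.4]), 'rxy': array([ 543.4, -277.9]), 'rsz': array([56.3, 50.1]), 'ra': 4.3}
blue 0.004 {'px': array([625.5, 209.4]), 'n': np.int32(1471), 'xy': array([497. ,  14.2]), 'pca': np.float64(24.4), 'size': array([54.8, 28.5]), 'rxy': array([501.8,  12.4]), 'rsz': array([66.7, 30.7]), 'ra': 18.7}
```

View pics/w8.png

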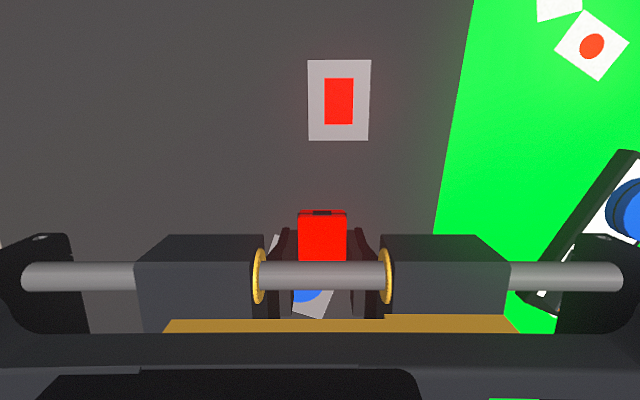

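```bash
python3 -m inch '[[22,[20,7,-40],[0,0.5,0.4]],[22,[40,7.5,-40],[0,0,0]],[22,[40,0,0],[0,0,0]],[22,[0,0,0],[0,0,0]],[22,[0,0,0],[0,0,0]]]'; python3 - <<'E'
from h import *
go(413,-271,-18,93.6)
E
```

```text
time: 9.57
position: [0.4147, -0.2664, 0.0097]
tool_rot: [-0.027, 0.705, 0.025, 0.708]
ft_force: [0.1, 0.1, -0.7]
grip_width: 0.0257
t 9.57 pos [ 414.7 -266.4    9.7] yaw 94.2 q6 -2.44 shift [27.7 -4.4 -2.2] turn [0.6 0.2 0.2] shift after turn [27.7 -4.5 -2. ] grip 25.7 F [ 0.1  0.1 -0.7]
```

```bash
python3 -m inch '[[22,[8,-4.5,-2],[0.6,0.2,0.2]],[22,[8,0,0],[0,0,0]],[22,[6,0,0],[0,0,0]],[22,[0,0,0],[0,0,0]]]'; python3 - <<'E'
from h import *
go(413,-271,-18,93.6)
E
```

```text
time: 10.07
position: [0.4162, -0.2732, -0.0105]
tool_rot: [-0.025, 0.705, 0.021, 0.708]
ft_force: [0.2, 0.4, -0.8]
grip_width: 0.0259
t 10.07 pos [ 416.2 -273.2  -10.5] yaw 93.7 q6 -2.44 shift [ 7.5  2.5 -3.1] turn [0.1 0.3 0.3] shift after turn [ 7.5  2.4 -3.1] grip 25.9 F [ 0.2  0.4 -0.8]
```

```bash
python3 -m inch '[[22,[2,2,-3],[0,0.3,0.3]],[22,[0,0,0],[0,0,0]],[22,[0,0,0],[0,0,0]]]'; python3 - <<'E'
from h import *
go(413,-271,-18,93.6)
E
```

```text
time: 10.45
position: [0.4128, -0.2713, -0.0125]
tool_rot: [-0.023, 0.707, 0.023, 0.706]
ft_force: [-0.2, -0.0, 0.2]
grip_width: 0.0261
t 10.45 pos [ 412.8 -271.3  -12.5] yaw 93.7 q6 -2.44 shift [5.5 0.3 0.2] turn [ 0.1 -0.1 -0. ] shift after turn [5.5 0.3 0.2] grip 26.1 F [-0.2 -0.   0.2]
```

Small rows down until contact.

```bash
python3 -m inch '[[22,[3,0,0],[0,0,0]],[22,[1.5,0,0],[0,0,0]],[22,[0,0,0],[0,0,0]],[22,[0,0,0],[0,0,0]]]'; python3 -m inch '[[22,[0.7,0,0],[0,0,0]],[22,[0,0,0],[0,0,0]]]'; python3 -m inch '[[22,[0.7,0,0],[0,0,0]],[22,[0,0,0],[0,0,0]]]'
```

```text
time: 10.95
position: [0.4129, -0.2714, -0.0173]
tool_rot: [-0.023, 0.707, 0.023, 0.706]
ft_force: [0.6, 0.7, -1.1]
grip_width: 0.0257
time: 11.2
position: [0.413, -0.2714, -0.0179]
tool_rot: [-0.023, 0.707, 0.023, 0.707]
ft_force: [0.2, -0.2, -1.0]
grip_width: 0.0256
time: 11.45
position: [0.4131, -0.2715, -0.0179]
tool_rot: [-0.023, 0.707, 0.023, 0.707]
ft_force: [-0.0, -0.0, -0.4]
grip_width: 0.0258
```

```bash
python3 -m inch '[[22,[1,0,0],[0,0,0]],[22,[0.5,0,0],[0,0,0]]]'; python3 -m inch '[[22,[0.5,0,0],[0,0,0]],[22,[0.5,0,0],[0,0,0]]]'
```

```text
time: 11.7
position: [0.4131, -0.2716, -0.0181]
tool_rot: [-0.023, 0.707, 0.023, 0.707]
ft_force: [-0.8, 1.4, 3.2]
grip_width: 0.0258
time: 11.95
position: [0.4131, -0.2716, -0.0181]
tool_rot: [-0.023, 0.707, 0.022, 0.707]
ft_force: [-1.1, 1.2, 6.7]
grip_width: 0.0258
```

```bash
python3 -m inch '[[50,[0,0,0],[0,0,0]],[50,[0,0,0],[0,0,0]],[50,[0,0,0],[0,0,0]],[50,[0,0,0],[0,0,0]],[50,[-10,0,0],[0,0,0]],[50,[-50,0,0],[0,0,0]],[50,[-60,0,0],[0,0,0]],[50,[0,39.3,40.5],[0,0,0]],[50,[0,39.3,40.5],[0,0,0]],[50,[0,0,0],[0,0,0]],[50,[0,0,0],[0,0,0]]]'; python3 - <<'E'
from h import *
im,p=shot('wrist','w9')
go(640,-20,110,76.6)
for c,z,n in (('red',.020,150),):
    for b in blobs(im,p,c,z,n): print(c,z,b)
cv2.imwrite('pics/c9.png',cv2.resize(im[0:200,100:420],None,fx=2,fy=2)[:,:,::-1])
E
```

```text
time: 13.32
position: [0.492, -0.1881, 0.1094]
tool_rot: [-0.023, 0.705, 0.02, 0.709]
ft_force: [0.9, -0.6, -0.0]
grip_width: 0.0502
t 13.38 pos [ 491.9 -188.3  109.3] yaw 93.5 q6 -2.21 shift [ -0.4 158.9 158.1] turn [16.9  0.4  0.2] shift after turn [ -0.7 198.  105.1] grip 50.2 F [-0.5  0.3 -0.1]
red 0.02 {'px': array([481.4,  41.1]), 'n': np.int32(456), 'xy': array([359.2, -67.6]), 'pca': np.float64(-71.5), 'size': array([16. , 15.7]), 'rxy': array([359.3, -67.7]), 'rsz': array([17.9, 17.8]), 'ra': -52.8}
red 0.02 {'px': array([232.4,  95.1]), 'n': np.int32(1669), 'xy': array([ 412.5, -269.2]), 'pca': np.float64(3.0), 'size': array([39. , 29.2]), 'rxy': array([ 413.2, -269.1]), 'rsz': array([39.5, 29.3]), 'ra': 3.5}
red 0.02 {'px': array([372.9, 310. ]), 'n': np.int32(277), 'xy': array([ 615.5, -127.8]), 'pca': np.float64(20.0), 'size': array([23.1, 15.6]), 'rxy': array([ 613.6, -126.6]), 'rsz': array([22.6, 18.9]), 'ra': 3.9}
```

View pics/c9.png

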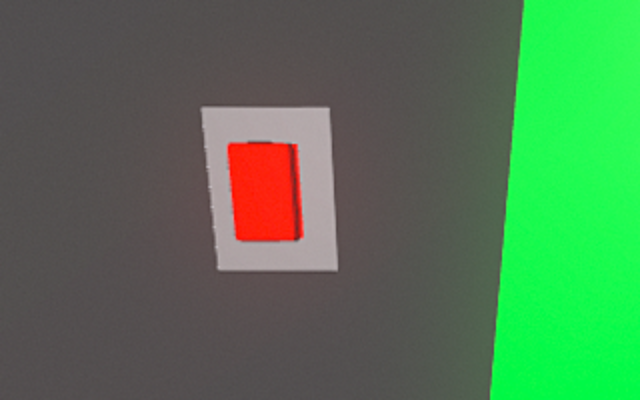

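```bash
python3 -m inch '[[70,[0,40,40],[0,0,0]],[70,[0,40,40],[0,0,0]],[70,[0,40,40],[0,0,0]],[70,[0,38,38],[0,0,0]],[70,[0,0,0],[8.4,0,0]],[70,[0,0,0],[8.4,0,0]],[70,[0,0,0],[0,0,0]],[70,[0,0,0],[0,0,0]]]'; python3 - <<'E'
from h import *
im,p=shot('wrist','w10')
for c,z,n in (('red',.054,250),('orange',.038,250),('blue',.038,800),('white',.018,800)):
    for b in blobs(im,p,c,z,n):
        if 200<b['px'][0]<450 and b['px'][1]<240: print(c,z,b)
go(568,-25.6,60,76.6)
E
```

```text
time: 14.38
position: [0.6395, -0.0297, 0.1064]
tool_rot: [0.089, 0.702, -0.092, 0.701]
ft_force: [-0.1, 0.3, -0.1]
grip_width: 0.0699
red 0.054 {'px': array([224.5, 203.5]), 'n': np.int32(595), 'xy': array([ 619.7, -106.1]), 'pca': np.float64(-0.7), 'size': array([26.1, 16.4]), 'rxy': array([ 619.5, -104.9]), 'rsz': array([26.1, 18.9]), 'ra': -1.6}
red 0.054 {'px': array([300.2, 227.9]), 'n': np.int32(453), 'xy': array([655.5, -52.4]), 'pca': np.float64(78.2), 'size': array([26.2, 16.8]), 'rxy': array([654.1, -51.4]), 'rsz': array([25.7, 18.3]), 'ra': 78.8}
orange 0.038 {'px': array([303.7, 111.9]), 'n': np.int32(3509), 'xy': array([567. , -25.4]), 'pca': np.float64(-13.7), 'size': array([56.5, 38.3]), 'rxy': array([567.8, -25.6]), 'rsz': array([56.4, 38.3]), 'ra': -13.6}
blue 0.038 {'px': array([318.5,  13.8]), 'n': np.int32(1921), 'xy': array([502.7,   4. ]), 'pca': np.float64(75.0), 'size': array([46.1, 20.2]), 'rxy': array([504.4,   3.1]), 'rsz': array([53.9, 21.5]), 'ra': 75.2}
white 0.018 {'px': array([313.3,  59.2]), 'n': np.int32(3039), 'xy': array([528.7,  -7.6]), 'pca': np.float64(23.0), 'size': array([68.6, 44.6]), 'rxy': array([546. , -16.3]), 'rsz': array([103.9,  50.5]), 'ra': -20.7}
t 14.43 pos [639.5 -29.7 106.4] yaw 75.3 q6 -1.53 shift [ 46.5 -14.  -70.2] turn [-1.3 -0.1  0.3] shift after turn [ 46.4 -12.6 -70.5] grip 69.8 F [-0.8  0.3 -0.9]
```

```bash
python3 -m inch '[[66,[0,-7,-35],[-1,0,0.2]],[66,[20,-6,-35],[0,0,0]],[66,[25,0,0],[0,0,0]],[66,[0,0,0],[0,0,0]],[66,[0,0,0],[0,0,0]]]'; python3 - <<'E'
from h import *
go(567.8,-25.5,-3,76.4)
E
```

```text
time: 15.05
position: [0.5673, -0.0282, 0.0622]
tool_rot: [0.083, 0.701, -0.084, 0.703]
ft_force: [0.2, 0.3, -0.7]
grip_width: 0.0662
t 15.05 pos [567.3 -28.2  62.2] yaw 76.4 q6 -1.58 shift [65.2  2.8 -0.3] turn [-0.   0.1  0.1] shift after turn [65.2  2.7 -0.1] grip 66.2 F [ 0.2  0.3 -0.7]
```

```bash
python3 -m inch '[[66,[20,2.7,0],[0,0.1,0.1]],[66,[25,0,0],[0,0,0]],[66,[12,0,0],[0,0,0]],[66,[5,0,0],[0,0,0]],[66,[0,0,0],[0,0,0]],[66,[0,0,0],[0,0,0]]]'; python3 - <<'E'
from h import *
go(567.8,-25.5,-3,76.4)
E
```

```text
time: 15.8
position: [0.5752, -0.0275, 0.0042]
tool_rot: [0.083, 0.697, -0.084, 0.707]
ft_force: [-0.3, -0.3, 0.4]
grip_width: 0.066
t 15.8 pos [575.2 -27.5   4.2] yaw 76.5 q6 -1.58 shift [ 7.1  0.2 -7.8] turn [ 0.1  0.8 -0. ] shift after turn [ 7.2  0.2 -7.7] grip 66.0 F [-0.3 -0.3  0.4]
```

```bash
python3 -m inch '[[66,[2,0,-7],[0,0.8,0]],[66,[0,0,0],[0,0,0]],[66,[3,0,0],[0,0,0]],[66,[0,0,0],[0,0,0]]]'; python3 - <<'E'
from h import *
go(567.8,-25.5,-3,76.4)
E
```

```text
time: 16.3
position: [0.5686, -0.0258, -0.0]
tool_rot: [0.083, 0.702, -0.083, 0.702]
ft_force: [-0.8, 0.5, -0.4]
grip_width: 0.066
t 16.3 pos [568.6 -25.8  -0. ] yaw 76.5 q6 -1.58 shift [ 3.   0.1 -0.8] turn [ 0.1  0.  -0. ] shift after turn [ 3.   0.1 -0.8] grip 66.0 F [-0.8  0.5 -0.4]
```

```bash
python3 -m inch '[[66,[3,0,-0.8],[0,0,0]],[66,[0,0,0],[0,0,0]],[38,[0,0,0],[0,0,0]],[38,[0,0,0],[0,0,0]],[38,[0,0,0],[0,0,0]],[38,[0,0,0],[0,0,0]],[38,[0,0,0],[0,0,0]],[38,[0,0,0],[0,0,0]]]' 15;  python3 - <<'E'
from h import *
go(567.8,-25.5,-3,76.4)
E
```

```text
time: 17.3
position: [0.5678, -0.0257, -0.0033]
tool_rot: [0.083, 0.702, -0.083, 0.702]
ft_force: [0.6, 0.2, -0.3]
grip_width: 0.0418
t 17.3 pos [567.8 -25.7  -3.3] yaw 76.5 q6 -1.58 shift [-0.3  0.2 -0. ] turn [ 0.1  0.  -0. ] shift after turn [-0.3  0.2 -0. ] grip 41.8 F [ 0.6  0.2 -0.3]
```

```bash
python3 -m inch '[[38,[-6,0,0],[0,0,0]],[38,[-30,0,0],[0,0,0]],[38,[-55,0,0],[0,0,0]],[38,[-15,53,4],[0,0,0]],[38,[0,53,4],[0,0,0]],[38,[0,53,4],[0,0,0]],[38,[0,53,4],[0,0,0]],[38,[0,53,4],[0,0,0]],[38,[0,53,4],[-4.2,0,0]],[38,[0,0,0],[0,0,0]],[38,[0,0,0],[0,0,0]]]';  python3 - <<'E'
from h import *
im,p=shot('wrist','w11')
for c,z,n in (('orange',.004,250),('white',.004,2500)):
    for b in blobs(im,p,c,z,n):
        if b['px'][1]<260: print(c,z,b)
go(583.5,278.6,0,80.8)
E
```

```text
time: 18.68
position: [0.6689, 0.2857, 0.1097]
tool_rot: [0.058, 0.704, -0.058, 0.706]
ft_force: [-0.1, -0.1, -0.9]
grip_width: 0.0423
orange 0.004 {'px': array([292.6, 109.8]), 'n': np.int32(1783), 'xy': array([593.1, 271.9]), 'pca': np.float64(24.5), 'size': array([52.7, 34.7]), 'rxy': array([583.9, 276.7]), 'rsz': array([59.1, 41.4]), 'ra': -9.6}
orange 0.004 {'px': array([321.2, 231.7]), 'n': np.int32(4188), 'xy': array([715.1, 277.9]), 'pca': np.float64(80.7), 'size': array([75.6, 61.5]), 'rxy': array([715.9, 277.9]), 'rsz': array([76. , 61.1]), 'ra': 80.5}
white 0.004 {'px': array([609.9, 115.6]), 'n': np.int32(5042), 'xy': array([649.7, 553.2]), 'pca': np.float64(1.4), 'size': array([206.6,  29.8]), 'rxy': array([656.3, 565.3]), 'rsz': array([209.3,  46.5]), 'ra': 0.2}
white 0.004 {'px': array([296.6,  93.6]), 'n': np.int32(4269), 'xy': array([580.6, 277.9]), 'pca': np.float64(-9.0), 'size': array([99.2, 84.2]), 'rxy': array([583.9, 277. ]), 'rsz': array([84.8, 69. ]), 'ra': -9.6}
t 18.73 pos [668.9 285.8 109.8] yaw 80.6 q6 -1.16 shift [109.5 -21.3 -83.4] turn [-0.2  0.2 -0.1] shift after turn [109.8 -20.7 -83.1] grip 41.9 F [-0.7 -0.6  0.1]
```

View pics/w11.png

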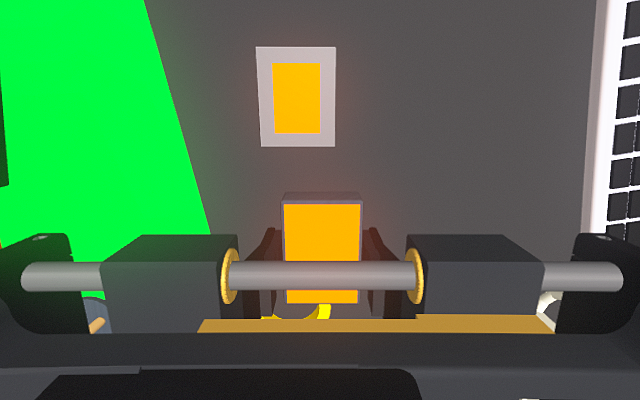

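```bash
python3 -m inch '[[38,[20,-11,-41],[0,0.2,0]],[38,[40,-11,-41],[0,0,0]],[38,[35,0,0],[0,0,0]],[38,[0,0,0],[0,0,0]],[38,[0,0,0],[0,0,0]]]'; python3 - <<'E'
from h import *
go(583.9,276.9,-17.3,80.4)
E
```

```text
time: 19.35
position: [0.5836, 0.2703, 0.016]
tool_rot: [0.062, 0.704, -0.061, 0.705]
ft_force: [0.1, 0.7, -0.5]
grip_width: 0.0415
t 19.35 pos [583.6 270.3  16. ] yaw 80.0 q6 -1.14 shift [33.3  6.5 -0.9] turn [-0.4  0.1 -0.1] shift after turn [33.3  6.6 -0.8] grip 41.5 F [ 0.1  0.7 -0.5]
```

```bash
python3 -m inch '[[38,[10,5,-1],[-0.4,0,0]],[38,[10,0,0],[0,0,0]],[38,[5,0,0],[0,0,0]],[38,[0,0,0],[0,0,0]],[38,[0,0,0],[0,0,0]]]'; python3 - <<'E'
from h import *
go(583.9,276.9,-17.3,80.4)
E
```

```text
time: 19.98
position: [0.5875, 0.2762, -0.0073]
tool_rot: [0.061, 0.701, -0.058, 0.708]
ft_force: [1.0, -0.4, -0.8]
grip_width: 0.0418
t 19.98 pos [587.5 276.2  -7.3] yaw 80.3 q6 -1.14 shift [10.   0.  -3.8] turn [-0.1  0.5 -0.3] shift after turn [10.   0.1 -3.7] grip 41.8 F [ 1.  -0.4 -0.8]
```

```bash
python3 -m inch '[[38,[2,0,-3.5],[0,0.5,-0.3]],[38,[0,0,0],[0,0,0]],[38,[3,0,0],[0,0,0]],[38,[0,0,0],[0,0,0]],[38,[0,0,0],[0,0,0]]]'; python3 - <<'E'
from h import *
go(583.9,276.9,-17.3,80.4)
E
```

```text
time: 20.6
position: [0.584, 0.277, -0.0122]
tool_rot: [0.059, 0.705, -0.06, 0.705]
ft_force: [-0.2, 0.2, 0.2]
grip_width: 0.042
t 20.6 pos [584.  277.  -12.2] yaw 80.4 q6 -1.13 shift [ 5.1 -0.1 -0.1] turn [-0. -0.  0.] shift after turn [ 5.1 -0.1 -0.1] grip 42.0 F [-0.2  0.2  0.2]
```

```bash
python3 -m inch '[[38,[3,0,0],[0,0,0]],[38,[1.2,0,0],[0,0,0]],[38,[0,0,0],[0,0,0]],[38,[0.8,0,0],[0,0,0]],[38,[0.8,0,0],[0,0,0]]]'; python3 -m inch '[[38,[0.8,0,0],[0,0,0]],[38,[0.6,0,0],[0,0,0]]]'
```

```text
time: 21.22
position: [0.5842, 0.2769, -0.0173]
tool_rot: [0.059, 0.705, -0.06, 0.705]
ft_force: [-2.4, -1.0, 7.5]
grip_width: 0.0416
time: 21.48
position: [0.5842, 0.2769, -0.0173]
tool_rot: [0.059, 0.705, -0.06, 0.705]
ft_force: [-1.3, -0.8, 4.3]
grip_width: 0.0422
```

```bash
python3 -m inch '[[60,[0,0,0],[0,0,0]],[60,[0,0,0],[0,0,0]],[60,[0,0,0],[0,0,0]],[80,[-10,0,0],[0,0,0]],[80,[-50,0,0],[0,0,0]],[80,[-60,0,0],[0,0,0]],[80,[0,-53.7,6.3],[0,0,0]],[80,[0,-53.7,6.3],[0,0,0]],[80,[0,-53.7,6.3],[0,0,0]],[80,[0,-53.7,6.3],[0,0,0]],[80,[0,-53.7,6.3],[0,0,0]]]';python3 -m inch '[[80,[0,0,0],[5.6,0,0]],[80,[0,0,0],[5.6,0,0]],[80,[0,0,0],[0,0,0]],[80,[0,0,0],[0,0,0]]]';  python3 - <<'E'
from h import *
im,p=shot('wrist','w12')
for c,z,n in (('blue',.038,800),('white',.018,800)):
    for b in blobs(im,p,c,z,n):
        if b['px'][1]<260: print(c,z,b)
go(488.2,7.4,-3,69.2)
im,p=shot('top')
for c,z,n in (('orange',.024,60),('red',.02,60)):
    for b in blobs(im,p,c,z,n): print('top',c,z,b)
E
```

```text
time: 22.85
position: [0.5749, 0.0042, 0.1108]
tool_rot: [0.056, 0.7, -0.056, 0.709]
ft_force: [-0.2, -0.7, -0.1]
grip_width: 0.0799
time: 23.35
position: [0.5759, -0.0016, 0.1133]
tool_rot: [0.129, 0.689, -0.128, 0.701]
ft_force: [0.5, -0.3, 0.2]
grip_width: 0.0797
blue 0.038 {'px': array([292.5,  91.7]), 'n': np.int32(3911), 'xy': array([487.8,   7.9]), 'pca': np.float64(65.2), 'size': array([48. , 47.3]), 'rxy': array([488.3,   7.7]), 'rsz': array([55.3, 53.8]), 'ra': 69.0}
white 0.018 {'px': array([294.1, 170.3]), 'n': np.int32(5190), 'xy': array([551.1, -18.8]), 'pca': np.float64(-20.4), 'size': array([90.7, 51.5]), 'rxy': array([548.6, -17.6]), 'rsz': array([100.3,  50.5]), 'ra': -20.5}
t 23.4 pos [575.9  -1.6 113.3] yaw 69.0 q6 -1.4 shift [114.8 -23.6 -87. ] turn [-0.2  0.9 -0.2] shift after turn [116.3 -22.8 -85.2] grip 80.1 F [ 0.  -0.   0.3]
top orange 0.024 {'px': array([219.3, 207.1]), 'n': np.int32(320), 'xy': array([583.3, 277.5]), 'pca': np.float64(-8.8), 'size': array([56.8, 39.9]), 'rxy': array([583.5, 277.7]), 'rsz': array([56.9, 40.1]), 'ra': -9.8}
top red 0.02 {'px': array([505.5,  95.5]), 'n': np.int32(105), 'xy': array([ 886.9, -519.8]), 'pca': np.float64(-61.5), 'size': array([100.3,   9.4]), 'rxy': array([ 886.7, -520.1]), 'rsz': array([97.2, 10.3]), 'ra': -61.0}
top red 0.02 {'px': array([426.5, 267.9]), 'n': np.int32(159), 'xy': array([ 412.8, -268.3]), 'pca': np.float64(3.2), 'size': array([39. , 28.1]), 'rxy': array([ 413.1, -268.2]), 'rsz': array([39. , 27.8]), 'ra': 4.1}
```

View pics/w12.png

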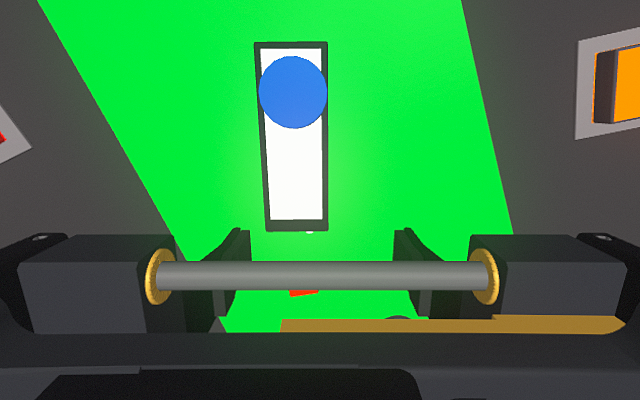

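```bash
python3 -m inch '[[80,[0,-11,-43],[0,0.8,-0.2]],[80,[20,-11,-42],[0,0,0]],[80,[30,0,0],[0,0,0]],[80,[0,0,0],[0,0,0]],[80,[0,0,0],[0,0,0]]]'; python3 - <<'E'
from h import *
go(488.1,7.7,-3,69.2)
E
```

```text
time: 24.08
position: [0.4887, 0.0099, 0.063]
tool_rot: [0.127, 0.693, -0.127, 0.698]
ft_force: [1.1, -0.2, 0.4]
grip_width: 0.08
t 24.07 pos [488.7   9.9  63. ] yaw 69.4 q6 -1.42 shift [66.  -2.3 -0.2] turn [ 0.2  0.3 -0.1] shift after turn [66.  -2.2  0.2] grip 80.0 F [ 1.1 -0.2  0.4]
```

```bash
python3 -m inch '[[80,[20,-2,0],[0,0.3,0]],[80,[15,0,0],[0,0,0]],[80,[10,0,0],[0,0,0]],[80,[0,0,0],[0,0,0]],[80,[0,0,0],[0,0,0]]]'; python3 - <<'E'
from h import *
go(488.1,7.7,-3,69.2)
E
```

```text
time: 24.7
position: [0.4933, 0.0074, 0.0195]
tool_rot: [0.127, 0.692, -0.126, 0.699]
ft_force: [0.3, 0.0, 0.4]
grip_width: 0.0799
t 24.7 pos [493.3   7.4  19.5] yaw 69.4 q6 -1.43 shift [22.5 -1.6 -5.2] turn [ 0.2  0.6 -0.2] shift after turn [22.5 -1.6 -5. ] grip 79.9 F [0.3 0.  0.4]
```

```bash
python3 -m inch '[[80,[5,-1.5,-5],[0,0.6,-0.2]],[80,[0,0,0],[0,0,0]],[80,[8,0,-0.5],[0,0,0]],[80,[6,0,-0.5],[0,0,0]],[80,[0,0,0],[0,0,0]],[80,[0,0,0],[0,0,0]]]'; python3 - <<'E'
from h import *
go(488.1,7.7,-3,69.2)
E
```

```text
time: 25.45
position: [0.4871, 0.0081, -0.0003]
tool_rot: [0.126, 0.696, -0.126, 0.696]
ft_force: [0.0, 0.5, 0.1]
grip_width: 0.08
t 25.45 pos [ 4.871e+02  8.100e+00 -3.000e-01] yaw 69.4 q6 -1.42 shift [ 2.7 -0.1  1.1] turn [ 0.2 -0.   0. ] shift after turn [ 2.7 -0.1  1.1] grip 80.0 F [0.  0.5 0.1]
```

```bash
python3 -m inch '[[80,[2.5,0,1.1],[0,0,0]],[80,[0,0,0],[0,0,0]],[52,[0,0,0],[0,0,0]],[52,[0,0,0],[0,0,0]],[52,[0,0,0],[0,0,0]],[52,[0,0,0],[0,0,0]],[52,[0,0,0],[0,0,0]],[52,[0,0,0],[0,0,0]]]' 15;  python3 - <<'E'
from h import *
go(488.1,7.7,-3,69.2)
E
```

```text
time: 26.45
position: [0.4886, 0.0076, -0.0026]
tool_rot: [0.126, 0.696, -0.126, 0.696]
ft_force: [0.9, -0.4, 0.5]
grip_width: 0.0553
t 26.45 pos [488.6   7.6  -2.6] yaw 69.4 q6 -1.42 shift [ 0.4 -0.1 -0.5] turn [0.2 0.  0. ] shift after turn [ 0.4 -0.1 -0.5] grip 55.3 F [ 0.9 -0.4  0.5]
```

```bash
python3 -m inch '[[52,[-6,0,0],[0,0,0]],[52,[-30,0,0],[0,0,0]],[52,[-55,0,0],[0,0,0]],[52,[-15,-35.6,40],[0,0,0]],[52,[0,-35.6,40],[0,0,0]],[52,[0,-35.6,40],[0,0,0]],[52,[0,-35.6,40],[0,0,0]],[52,[0,-35.6,40],[0,0,0]],[52,[0,-35.6,40],[0,0,0]],[52,[0,-35.6,40],[0,0,0]],[52,[0,0,0],[0,0,0]],[52,[0,0,0],[0,0,0]]]';  python3 - <<'E'
from h import *
im,p=shot('wrist','w13')
for c,z,n in (('blue',.004,600),('blue',.1497,600),('red',.020,300)):
    for b in blobs(im,p,c,z,n): print(c,z,b)
go(594.3,-299.2,0,69.4)
E
```

```text
time: 27.95
position: [0.6652, -0.332, 0.1092]
tool_rot: [0.125, 0.697, -0.126, 0.695]
ft_force: [-0.5, 0.3, -0.9]
grip_width: 0.0554
blue 0.004 {'px': array([328.1, 103.6]), 'n': np.int32(3106), 'xy': array([ 593.8, -298.9]), 'pca': np.float64(-64.9), 'size': array([48.3, 48.2]), 'rxy': array([ 594.3, -299.1]), 'rsz': array([54.7, 54.6]), 'ra': 69.5}
blue 0.004 {'px': array([321.8, 232.5]), 'n': np.int32(5534), 'xy': array([ 709.3, -348.2]), 'pca': np.float64(69.5), 'size': array([94.9, 65. ]), 'rxy': array([ 704.9, -346.4]), 'rsz': array([109.4,  70.1]), 'ra': 69.5}
blue 0.1497 {'px': array([328.1, 103.6]), 'n': np.int32(3106), 'xy': array([ 595.4, -302.2]), 'pca': np.float64(-64.9), 'size': array([24.6, 24.5]), 'rxy': array([ 595.6, -302.3]), 'rsz': array([27.8, 27.7]), 'ra': 69.5}
blue 0.1497 {'px': array([321.8, 232.5]), 'n': np.int32(5534), 'xy': array([ 654.1, -327.3]), 'pca': np.float64(69.5), 'size': array([48.2, 33.1]), 'rxy': array([ 651.9, -326.4]), 'rsz': array([55.6, 35.6]), 'ra': 69.5}
red 0.02 {'px': array([627.6,  85.9]), 'n': np.int32(507), 'xy': array([668.9, -62.4]), 'pca': np.float64(53.6), 'size': array([22. , 19.7]), 'rxy': array([668., -67.]), 'rsz': array([29.1, 18.7]), 'ra': 78.2}
t 28.0 pos [ 665.3 -332.2  109.4] yaw 69.6 q6 -1.83 shift [109.5   6.3 -77.9] turn [ 0.2 -0.1  0.1] shift after turn [109.4   5.9 -78.1] grip 55.4 F [-0.  -0.4 -1. ]
```

```bash
python3 -m inch '[[52,[20,3,-38],[0,0,0]],[52,[35,3,-38],[0,0,0]],[52,[35,0,0],[0,0,0]],[52,[0,0,0],[0,0,0]],[52,[0,0,0],[0,0,0]]]'; python3 - <<'E'
from h import *
go(594.5,-299.1,-16.6,69.4)
E
```

```text
time: 28.62
position: [0.5936, -0.2929, 0.0214]
tool_rot: [0.123, 0.697, -0.124, 0.696]
ft_force: [0.4, 1.2, -0.5]
grip_width: 0.0556
t 28.62 pos [ 593.6 -292.9   21.4] yaw 69.9 q6 -1.85 shift [38.1 -5.5  3. ] turn [ 0.5 -0.   0.1] shift after turn [38.  -5.5  3. ] grip 55.6 F [ 0.4  1.2 -0.5]
```

```bash
python3 -m inch '[[52,[10,-5,1],[0,0,0]],[52,[12,0,0],[0,0,0]],[52,[7,0,0],[0,0,0]],[52,[0,0,0],[0,0,0]],[52,[0,0,0],[0,0,0]]]'; python3 - <<'E'
from h import *
go(594.5,-299.1,-16.6,69.4)
E
```

```text
time: 29.25
position: [0.5957, -0.3001, -0.0063]
tool_rot: [0.122, 0.694, -0.124, 0.698]
ft_force: [-0.2, -0.4, -0.4]
grip_width: 0.0553
t 29.25 pos [ 595.7 -300.1   -6.3] yaw 70.0 q6 -1.85 shift [10.3  0.6 -1.5] turn [0.6 0.3 0.2] shift after turn [10.3  0.5 -1.4] grip 55.3 F [-0.2 -0.4 -0.4]
```

```bash
python3 -m inch '[[52,[3,0.5,-1.5],[0,0.3,0.2]],[52,[3,0,0],[0,0,0]],[52,[0,0,0],[0,0,0]],[52,[0,0,0],[0,0,0]]]'; python3 - <<'E'
from h import *
go(594.5,-299.1,-16.6,69.4)
E
```

```text
time: 29.75
position: [0.5947, -0.2992, -0.0122]
tool_rot: [0.123, 0.696, -0.123, 0.697]
ft_force: [0.1, -1.8, 0.4]
grip_width: 0.0555
t 29.75 pos [ 594.7 -299.2  -12.2] yaw 70.0 q6 -1.86 shift [ 4.4  0.1 -0.2] turn [ 0.6  0.1 -0. ] shift after turn [ 4.4  0.1 -0.2] grip 55.5 F [ 0.1 -1.8  0.4]
```

```bash
python3 -m inch '[[52,[2.5,0,0],[0,0.1,0]],[52,[1.2,0,0],[0,0,0]],[52,[0,0,0],[0,0,0]],[52,[0.8,0,0],[0,0,0]],[52,[0.8,0,0],[0,0,0]]]'; python3 -m inch '[[52,[0.8,0,0],[0,0,0]],[52,[0.6,0,0],[0,0,0]]]'
```

```text
time: 30.38
position: [0.5948, -0.2993, -0.0166]
tool_rot: [0.123, 0.696, -0.123, 0.696]
ft_force: [-1.6, 0.9, 7.7]
grip_width: 0.0555
time: 30.62
position: [0.5949, -0.2993, -0.0166]
tool_rot: [0.123, 0.696, -0.123, 0.696]
ft_force: [-1.3, 1.5, 3.8]
grip_width: 0.0555
```

```bash
python3 -m inch '[[80,[0,0,0],[0,0,0]],[80,[0,0,0],[0,0,0]],[80,[0,0,0],[0,0,0]],[80,[0,0,0],[0,0,0]],[86,[-10,0,0],[0,0,0]],[86,[-60,0,0],[0,0,0]],[86,[-60,0,0],[0,0,0]],[86,[0,49.5,-13.3],[0,0,0]],[86,[0,49.5,-13.3],[0,0,0]],[86,[0,49.5,-13.3],[0,0,0]],[86,[0,49.5,-13.3],[0,0,0]],[86,[0,49.5,-13.3],[0,0,0]]]';python3 -m inch '[[86,[0,0,0],[0,0,0]],[86,[0,0,0],[0,0,0]],[86,[0,0,0],[0,0,0]]]';  python3 - <<'E'
from h import *
im,p=shot('wrist','w14')
for c,z,n in (('white',.018,800),('blue',.024,500)):
    for b in blobs(im,p,c,z,n):
        if b['px'][1]<260: print(c,z,b)
# dark rim outline: largest hull of dark+white region on green
hsv=cv2.cvtColor(im,cv2.COLOR_RGB2HSV); ng=255-cv2.inRange(hsv,np.array((45,120,60)),np.array((80,255,255)))
n,l,s,c=cv2.connectedComponentsWithStats(ng)
for i in range(1,n):
    if 2000<s[i,4]<40000: 
        w=to_plane(np.argwhere(l==i)[:,::-1],p,.018); r=cv2.minAreaRect(np.float32(w*1000)); print('outline',c[i],s[i],r)
go(528,-9,-3,69.2)
im,p=shot('top')
for c,z,n in (('blue',.024,60),('white',.018,200)):
    for b in blobs(im,p,c,z,n):
        if 300<b['px'][0]<460:print('top',c,z,b)
E
```

```text
time: 32.12
position: [0.6219, -0.0437, 0.122]
tool_rot: [0.125, 0.692, -0.127, 0.7]
ft_force: [0.8, 0.2, -0.2]
grip_width: 0.0864
time: 32.5
position: [0.6221, -0.0409, 0.1237]
tool_rot: [0.123, 0.691, -0.125, 0.701]
ft_force: [-0.6, -0.4, 0.7]
grip_width: 0.0859
white 0.018 {'px': array([317.7,  77.2]), 'n': np.int32(9094), 'xy': array([529.3, -10.1]), 'pca': np.float64(-20.7), 'size': array([131.4,  50.6]), 'rxy': array([533.7, -11.7]), 'rsz': array([131.2,  50.7]), 'ra': -20.7}
blue 0.024 {'px': array([ 77.7, 227. ]), 'n': np.int32(729), 'xy': array([ 576.7, -279.3]), 'pca': np.float64(71.2), 'size': array([49. , 16.7]), 'rxy': array([ 574.3, -281.4]), 'rsz': array([60. , 17.9]), 'ra': 69.5}
outline [317.65702757  83.4854573 ] [  281     0    74   176 11896] ((541.3366088867188, -14.673744201660156), (61.54386520385742, 147.47032165527344), 69.44706726074219)
t 32.55 pos [622.2 -41.2 123.7] yaw 69.7 q6 -1.46 shift [ 125.3   -2.4 -101.2] turn [ 0.5  0.8 -0. ] shift after turn [126.7  -3.4 -99.4] grip 86.4 F [0.8 0.2 0.5]
top blue 0.024 {'px': array([433.2, 199.5]), 'n': np.int32(343), 'xy': array([ 593.7, -295.3]), 'pca': np.float64(-66.0), 'size': array([51.1, 47.3]), 'rxy': array([ 593.9, -295.9]), 'rsz': array([57.1, 51.6]), 'ra': 89.0}
```

View pics/w14.png

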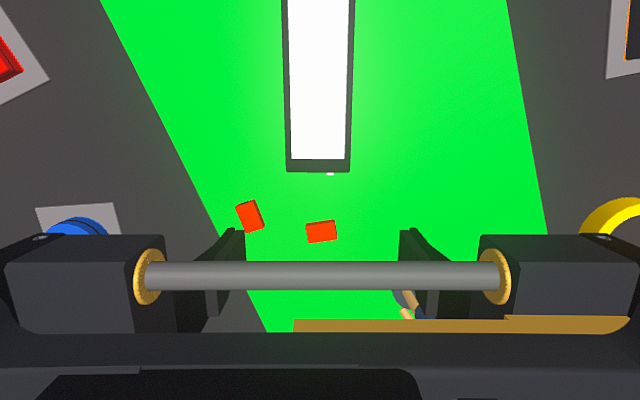

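```bash
python3 -m inch '[[86,[0,-1.5,-35],[0.4,0.8,0]],[86,[0,0,0],[0,0,0]],[86,[0,0,0],[0,0,0]]]';  python3 - <<'E'
from h import *
im,p=shot('wrist','w15')
for c,z,n in (('white',.018,800),):
    for b in blobs(im,p,c,z,n):
        if b['px'][1]<260: print(c,z,b)
hsv=cv2.cvtColor(im,cv2.COLOR_RGB2HSV); ng=255-cv2.inRange(hsv,np.array((45,120,60)),np.array((80,255,255)))
n,l,s,c=cv2.connectedComponentsWithStats(ng)
for i in range(1,n):
    if 2000<s[i,4]<40000: 
        w=to_plane(np.argwhere(l==i)[:,::-1],p,.018); r=cv2.minAreaRect(np.float32(w*1000)); print('outline',c[i],s[i],r)
go(528,-9.5,-3,69.2)
E
```

```text
time: 32.98
position: [0.5893, -0.0339, 0.1232]
tool_rot: [0.129, 0.695, -0.129, 0.696]
ft_force: [0.0, 0.2, 0.3]
grip_width: 0.086
white 0.018 {'px': array([322.1, 105. ]), 'n': np.int32(9612), 'xy': array([519.4,  -6.4]), 'pca': np.float64(-20.7), 'size': array([150.4,  50.5]), 'rxy': array([524.6,  -8.4]), 'rsz': array([150.5,  50.6]), 'ra': -20.6}
outline [321.96408113 107.7357176 ] [  286    15    72   194 12918] ((529.6819458007812, -10.309822082519531), (61.62099838256836, 170.42535400390625), 69.35692596435547)
t 33.02 pos [588.9 -33.8 123. ] yaw 69.0 q6 -1.45 shift [126.    0.9 -65.7] turn [-0.2  0.   0. ] shift after turn [126.    1.1 -65.6] grip 85.9 F [-0.7 -0.2  0.9]
```

```bash
python3 - <<'E'
from h import *
im,p=shot('wrist')
hsv=cv2.cvtColor(im,cv2.COLOR_RGB2HSV); ng=255-cv2.inRange(hsv,np.array((45,120,60)),np.array((80,255,255)))
for k in (1,11,15):
    m=cv2.morphologyEx(ng,cv2.MORPH_OPEN,np.ones((k,k),np.uint8))
    n,l,s,c=cv2.connectedComponentsWithStats(m)
    for i in range(1,n):
        if 10000<s[i,4]<16000 and c[i][1]<200:
            w=to_plane(np.argwhere(l==i)[:,::-1],p,.018); r=cv2.minAreaRect(np.float32(w*1000)); print(k,'outline',s[i],r)
            w=w*1000; print(w.mean(0))
            u=np.array([np.cos(np.radians(-20.65)),np.sin(np.radians(-20.65))]); t=w@u; print('ext',np.percentile(t,[.3,99.7]), 'proj end', t.min(),t.max())
cv2.imwrite('pics/w16.png',cv2.resize(im[0:230,240:420],None,fx=2.6,fy=2.6)[:,:,::-1])
E
```

```text
1 outline [  286    15    72   195 12902] ((529.7880859375, -10.352378845214844), (61.61414337158203, 171.03302001953125), 69.36920928955078)
[522.17847408  -7.50890569]
ext [414.4115874  581.77698799] proj end 413.87663091361605 584.9128569664709
11 outline [  286    16    72   191 12870] ((528.529541015625, -9.923980712890625), (61.52909469604492, 167.63406372070312), 69.36920928955078)
[522.05765275  -7.50974507]
ext [414.45079732 581.65403797] proj end 414.2654480423526 581.879729860663
15 outline [  286    16    72   191 12870] ((528.529541015625, -9.923980712890625), (61.52909469604492, 167.63406372070312), 69.36920928955078)
[522.05765275  -7.50974507]
ext [414.45079732 581.65403797] proj end 414.2654480423526 581.879729860663
```

```bash
python3 -m inch '[[86,[20,0.5,-33],[-0.2,0,0]],[86,[40,0.5,-32],[0,0,0]],[86,[20,0,0],[0,0,0]],[86,[0,0,0],[0,0,0]],[86,[0,0,0],[0,0,0]]]'; python3 - <<'E'
from h import *
go(528.5,-9.9,-19,69.35)
E
```

```text
time: 33.7
position: [0.5339, -0.0116, 0.0424]
tool_rot: [0.128, 0.692, -0.128, 0.699]
ft_force: [-0.3, 0.1, 0.6]
grip_width: 0.0858
t 33.7 pos [533.9 -11.6  42.4] yaw 69.2 q6 -1.44 shift [61.3 -0.4 -6.2] turn [-0.2  0.6 -0.1] shift after turn [61.4 -0.3 -5.6] grip 85.8 F [-0.3  0.1  0.6]
```

```bash
python3 -m inch '[[86,[15,0,-5],[-0.2,0.6,0]],[86,[15,0,0],[0,0,0]],[86,[10,0,0],[0,0,0]],[86,[0,0,0],[0,0,0]],[86,[0,0,0],[0,0,0]]]'; python3 - <<'E'
from h import *
go(528.5,-9.9,-19,69.35)
E
```

```text
time: 34.33
position: [0.5316, -0.0105, 0.0008]
tool_rot: [0.127, 0.695, -0.126, 0.697]
ft_force: [-0.2, -0.3, 0.4]
grip_width: 0.0858
t 34.33 pos [531.6 -10.5   0.8] yaw 69.4 q6 -1.44 shift [19.8 -0.5 -3.1] turn [ 0.   0.2 -0.1] shift after turn [19.8 -0.5 -3.1] grip 85.8 F [-0.2 -0.3  0.4]
```

```bash
python3 -m inch '[[86,[8,-0.5,-3],[0,0.2,0]],[86,[6,0,0],[0,0,0]],[86,[3,0,0],[0,0,0]],[86,[0,0,0],[0,0,0]],[86,[0,0,0],[0,0,0]]]'; python3 - <<'E'
from h import *
go(528.5,-9.9,-19,69.35)
E
```

```text
time: 34.95
position: [0.5289, -0.0099, -0.0169]
tool_rot: [0.127, 0.695, -0.126, 0.696]
ft_force: [-0.1, -0.3, 1.3]
grip_width: 0.086
t 34.95 pos [528.9  -9.9 -16.9] yaw 69.4 q6 -1.44 shift [ 2.1 -0.1 -0.4] turn [ 0.   0.  -0.1] shift after turn [ 2.1 -0.1 -0.4] grip 86.0 F [-0.1 -0.3  1.3]
```

```bash
python3 -m inch '[[86,[2,0,-0.4],[0,0,0]],[86,[0,0,0],[0,0,0]],[56,[0,0,0],[0,0,0]],[56,[0,0,0],[0,0,0]],[56,[0,0,0],[0,0,0]],[56,[0,0,0],[0,0,0]],[56,[0,0,0],[0,0,0]],[56,[0,0,0],[0,0,0]]]' 30;  python3 - <<'E'
from h import *
go(528.5,-9.9,-19,69.35)
E
```

```text
time: 35.95
position: [0.5289, -0.0099, -0.0186]
tool_rot: [0.127, 0.695, -0.126, 0.696]
ft_force: [0.3, 0.1, 0.1]
grip_width: 0.0614
t 35.95 pos [528.9  -9.9 -18.6] yaw 69.4 q6 -1.44 shift [ 0.4 -0.1 -0.3] turn [ 0.   0.1 -0.1] shift after turn [ 0.4 -0.1 -0.3] grip 61.4 F [0.3 0.1 0.1]
```

```bash
python3 -m inch '[[56,[-4,0,0],[0,0,0]],[56,[-10,0,0],[0,0,0]],[56,[-25,0,0],[0,0,0]],[56,[-35,0,0],[0,0,0]],[56,[-35,0,0],[0,0,0]],[56,[-10,15,-13],[0,0,0]],[56,[0,30,-26.5],[0,0,0]],[56,[0,30,-26.5],[0,0,0]],[56,[0,30,-26.5],[0,0,0]],[56,[0,30,-26.5],[0,0,0]],[56,[0,30,-26.5],[0,0,0]],[56,[0,30,-26.5],[0,0,0]]]'; python3 -m inch '[[56,[0,30,-26.5],[0,0,0]],[56,[0,0,0],[6,0,0]],[56,[0,0,0],[9,0,0]],[56,[0,0,0],[9,0,0]],[56,[0,0,0],[9,0,0]],[56,[0,0,0],[9,0,0]],[56,[0,0,0],[9,0,0]],[56,[0,0,0],[9,0,0]],[56,[0,0,0],[6,0,0]],[56,[0,0,0],[0,0,0]],[56,[0,0,0],[0,0,0]]]'; python3 - <<'E'
from h import *
go(421.2,273,-14.6,0.2)
E
```

```text
time: 37.45
position: [0.4233, 0.2437, 0.1024]
tool_rot: [0.129, 0.7, -0.128, 0.691]
ft_force: [0.3, -0.3, -2.9]
grip_width: 0.0618
time: 38.83
position: [0.3802, 0.288, 0.0941]
tool_rot: [0.479, 0.518, -0.505, 0.497]
ft_force: [-0.1, -0.4, -2.4]
grip_width: 0.0617
t 38.83 pos [380.2 288.   94.1] yaw 1.7 q6 0.36 shift [106.8  45.4  15.7] turn [1.5 0.3 2.6] shift after turn [108.7  40.9  15.1] grip 61.7 F [-0.1 -0.4 -2.4]
```

```bash
python3 -m inch '[[56,[5,20,8],[1.5,0.3,2.6]],[56,[20,20,7],[0,0,0]],[56,[20,0,0],[0,0,0]],[56,[0,0,0],[0,0,0]],[56,[0,0,0],[0,0,0]]]'; python3 - <<'E'
from h import *
go(421.2,273,-14.6,0.2)
E
```

```text
time: 39.45
position: [0.4196, 0.2742, 0.0473]
tool_rot: [0.498, 0.503, -0.497, 0.502]
ft_force: [1.5, 0.2, -3.2]
grip_width: 0.0616
t 39.45 pos [419.6 274.2  47.3] yaw 0.6 q6 0.34 shift [61.9  1.6  1.2] turn [ 0.4 -0.   0. ] shift after turn [61.9  1.6  1.2] grip 61.6 F [ 1.5  0.2 -3.2]
```

```bash
python3 -m inch '[[56,[12,1.6,1],[0.4,0,0]],[56,[15,0,0],[0,0,0]],[56,[10,0,0],[0,0,0]],[56,[0,0,0],[0,0,0]],[56,[0,0,0],[0,0,0]]]'; python3 - <<'E'
from h import *
go(421.2,273,-14.6,0.2)
E
```

```text
time: 40.08
position: [0.4217, 0.2738, 0.0086]
tool_rot: [0.5, 0.501, -0.498, 0.501]
ft_force: [-1.1, -0.6, -3.5]
grip_width: 0.0612
t 40.08 pos [421.7 273.8   8.6] yaw 0.2 q6 0.35 shift [23.2 -0.5  0.8] turn [ 0.  -0.1 -0.1] shift after turn [23.2 -0.5  0.8] grip 61.2 F [-1.1 -0.6 -3.5]
```

```bash
python3 -m inch '[[56,[8,-0.5,0.8],[0,-0.1,-0.1]],[56,[6,0,0],[0,0,0]],[56,[3,0,0],[0,0,0]],[56,[0,0,0],[0,0,0]],[56,[0,0,0],[0,0,0]]]'; python3 - <<'E'
from h import *
go(421.2,273,-14.6,0.2)
E
```

```text
time: 40.7
position: [0.4217, 0.2732, -0.0091]
tool_rot: [0.499, 0.501, -0.499, 0.501]
ft_force: [-0.3, -0.5, -3.5]
grip_width: 0.0615
t 40.7 pos [421.7 273.2  -9.1] yaw 0.2 q6 0.35 shift [ 5.5 -0.5  0.2] turn [ 0.  0. -0.] shift after turn [ 5.5 -0.5  0.2] grip 61.5 F [-0.3 -0.5 -3.5]
```

```bash
python3 -m inch '[[56,[3,-0.6,0.2],[0,0,0]],[56,[1.5,0,0],[0,0,0]],[56,[0,0,0],[0,0,0]],[56,[0.8,0,0],[0,0,0]],[56,[0.8,0,0],[0,0,0]]]'; python3 -m inch '[[56,[0.8,0,0],[0,0,0]],[56,[0.8,0,0],[0,0,0]],[56,[0.6,0,0],[0,0,0]]]'
```

```text
time: 41.32
position: [0.4214, 0.2731, -0.0146]
tool_rot: [0.499, 0.501, -0.499, 0.501]
ft_force: [-1.0, -1.2, 8.4]
grip_width: 0.0616
time: 41.7
position: [0.4214, 0.2731, -0.0146]
tool_rot: [0.5, 0.5, -0.498, 0.502]
ft_force: [-1.1, -1.7, 4.1]
grip_width: 0.0615
```

```bash
python3 -m inch '[[84,[0,0,0],[0,0,0]],[84,[0,0,0],[0,0,0]],[84,[0,0,0],[0,0,0]],[84,[0,0,0],[0,0,0]],[84,[-10,0,0],[0,0,0]],[84,[-50,0,0],[0,0,0]],[84,[-60,0,0],[0,0,0]],[84,[0,10,40],[0,0,0]],[84,[0,25,45],[0,0,0]],[84,[0,25,45],[0,0,0]],[84,[0,25,45],[0,0,0]],[84,[0,25,45],[0,0,0]]]'; python3 -m inch '[[84,[0,25,40],[0,0,0]],[84,[0,25,40],[0,0,0]],[84,[0,0,0],[0,0,0]],[84,[0,0,0],[0,0,0]]]'; python3 - <<'E'
from h import *
go(0,0,0,0)
im,p=shot('top','t_end')
for c,z,n in (('white',.022,200),('orange',.024,60),('blue',.024,60),('red',.02,60)):
    for b in blobs(im,p,c,z,n):
        if 180<b['px'][0]<460:print('top',c,z,b)
s,_=shot('scene')
a=im[80:300,170:470]; 
cv2.imwrite('pics/end.png',np.hstack([cv2.resize(a,(400,293),interpolation=cv2.INTER_CUBIC),cv2.resize(s,(469,293))[:,:400]])[:,:,::-1])
E
```

```text
time: 43.2
position: [0.5361, 0.0516, 0.1147]
tool_rot: [0.5, 0.501, -0.494, 0.506]
ft_force: [0.5, 0.6, 0.9]
grip_width: 0.0841
time: 43.7
position: [0.5899, -0.0343, 0.1177]
tool_rot: [0.502, 0.498, -0.494, 0.505]
ft_force: [-0.8, 0.6, 0.6]
grip_width: 0.0843
t 43.7 pos [589.9 -34.3 117.7] yaw 0.4 q6 -0.26 shift [ 108.9 -591.4  -38.1] turn [ 0.4 -0.  -0.9] shift after turn [ 117.7 -589.9  -34.3] grip 84.3 F [-0.8  0.6  0.6]
top white 0.022 {'px': array([218., 269.]), 'n': np.int32(1185), 'xy': array([420.8, 278.9]), 'pca': np.float64(-89.6), 'size': array([152.6,  51.8]), 'rxy': array([420.9, 279. ]), 'rsz': array([152.5,  51.5]), 'ra': 88.9}
top orange 0.024 {'px': array([219.3, 207.1]), 'n': np.int32(319), 'xy': array([583.3, 277.5]), 'pca': np.float64(-8.5), 'size': array([56.9, 39.8]), 'rxy': array([583.5, 277.6]), 'rsz': array([56.9, 40. ]), 'ra': -9.8}
top blue 0.024 {'px': array([433.2, 199.6]), 'n': np.int32(344), 'xy': array([ 593.7, -295.3]), 'pca': np.float64(-64.2), 'size': array([51.2, 47.3]), 'rxy': array([ 593.9, -295.9]), 'rsz': array([57.1, 51.6]), 'ra': 89.0}
top red 0.02 {'px': array([426.5, 267.9]), 'n': np.int32(158), 'xy': array([ 412.8, -268.3]), 'pca': np.float64(2.7), 'size': array([39.1, 27.9]), 'rxy': array([ 413.2, -268.3]), 'rsz': array([39. , 27.6]), 'ra': 3.5}
```

View pics/end.png

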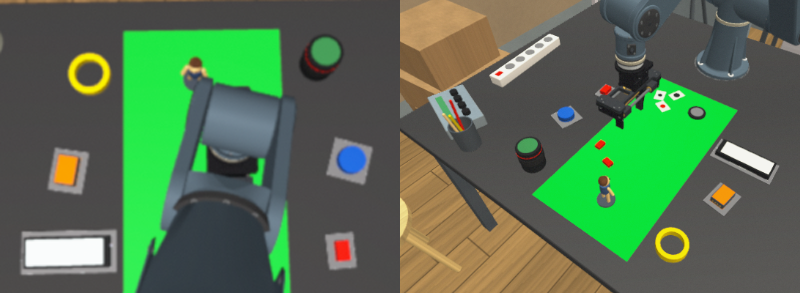

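```bash
python3 -m inch '[[84,[-26,-32,-41],[0,0,0]],[84,[-26,-32,-41],[0,0,0]],[84,[-26,-32,-41],[0,0,0]],[84,[-26,-32,-41],[0,0,0]],[84,[-26,-32,-41],[0,0,0]],[84,[0,0,0],[0,0,-0.9]],[84,[0,0,0],[0,0,0]],[84,[0,0,0],[0,0,0]]]'; python3 - <<'E'
from h import *
go(430,170,250,0)
im,p=shot('wrist','wl')
def ar(m,z,t):
    w=to_plane(np.argwhere(m)[:,::-1],p,z)*1000; print(t,cv2.minAreaRect(np.float32(w)))
for b in blobs(im,p,'white',.022,2000): print(b)
g=cv2.cvtColor(im,cv2.COLOR_RGB2GRAY); g[225:]=0
for th in (100,115,130):
    m=(g>th).astype(np.uint8); n,l,s,c=cv2.connectedComponentsWithStats(m)
    q=to_px([[.421,.273,.022],[.421,.355,.004],[.461,.273,.004]],p); 
    pt=np.array([[.421+.038,.273,.004]]); u=to_px(pt,p)[0].round().astype(int); i=l[u[1],u[0]]
    print(th,q.round(),'lab',i,s[i])
    if i:
        ar(l==i,.004,'pad')
        cn,_=cv2.findContours((l==i).astype(np.uint8),cv2.RETR_EXTERNAL,cv2.CHAIN_APPROX_NONE)
        f=np.zeros_like(m); cv2.drawContours(f,cn,-1,1,-1); inn=((f==1)&(l!=i)).astype(np.uint8)
        n2,l2,s2,_=cv2.connectedComponentsWithStats(inn); k=1+np.argmax(s2[1:,4]); ar(l2==k,.022,'led at .022'); ar(l2==k,.004,'led at .004')
E
```

```text
time: 44.8
position: [0.4144, 0.1807, 0.2481]
tool_rot: [0.495, 0.506, -0.496, 0.503]
ft_force: [0.2, -0.4, 0.5]
grip_width: 0.084
t 44.8 pos [414.4 180.7 248.1] yaw 1.0 q6 0.14 shift [-2.  15.4 10.9] turn [ 1.  -0.1  0.2] shift after turn [-1.9 15.6 10.7] grip 84.0 F [ 0.2 -0.4  0.5]
{'px': array([326.6,  88.6]), 'n': np.int32(2534), 'xy': array([418.4, 277.5]), 'pca': np.float64(-89.4), 'size': array([208.2, 114.4]), 'rxy': array([421., 272.]), 'rsz': array([181.7,  79.8]), 'ra': 90.0}
{'px': array([329.6,  86.3]), 'n': np.int32(5135), 'xy': array([422.1, 281.6]), 'pca': np.float64(-89.8), 'size': array([151.7,  50.5]), 'rxy': array([422.6, 277.3]), 'rsz': array([151.3,  50.1]), 'ra': -89.6}
100 [[328.  95.]
 [330.  26.]
 [359.  96.]] lab 1 [  185    14   455   211 32309]
pad ((544.526611328125, 232.23104858398438), (653.177490234375, 275.99822998046875), 1.0296130180358887)
led at .022 ((421.7672119140625, 273.4352111816406), (61.10731887817383, 167.71994018554688), 0.2614990770816803)
led at .004 ((422.1009216308594, 274.2594909667969), (63.74287414550781, 174.9537811279297), 0.26149407029151917)
115 [[328.  95.]
 [330.  26.]
 [359.  96.]] lab 1 [ 297   14   68  154 2924]
pad ((421.7211608886719, 272.71710205078125), (84.76741790771484, 190.59320068359375), 0.04656021296977997)
led at .022 ((421.9989318847656, 273.431640625), (61.506919860839844, 168.83596801757812), 0.13484370708465576)
led at .004 ((422.3417663574219, 274.2556457519531), (64.15955352783203, 176.11837768554688), 0.13542963564395905)
130 [[328.  95.]
 [330.  26.]
 [359.  96.]] lab 1 [ 297   14   68  154 2814]
pad ((421.80718994140625, 272.7294921875), (190.12258911132812, 84.20159912109375), 89.70451354980469)
led at .022 ((422.02374267578125, 273.421630859375), (61.56039047241211, 168.8568878173828), 0.1365482062101364)
led at .004 ((422.3688659667969, 274.2453918457031), (64.21559143066406, 176.1395721435547), 0.13622528314590454)
```

```bash
python3 -c "
from rig import robot; print(robot.hand_in())"
```

```text
the job is handed in; nothing more can be done
None
```

I took the pile apart in order (card case, battery, filter case, LED light), set each thing on its matching pad until it touched down, and handed the job in at about 45 s of the 106 s.

**Last checks**
- **LED light:** the wrist camera puts it within 0.3 mm and 0.7 mm of its pad's centre, turned by about 0.1 to 0.4°.
- **Battery:** about 1 mm off centre and within about 0.5° in the top camera.
- **Card case and filter case:** within about 1 mm. This is less certain, because their visible sides shifted the raw top-camera readings by 2 to 3 mm and I corrected for that by estimate.
- **Puppet:** it still stood in its place in the last pictures. I judged this by eye and did not measure it.
- **Robot:** it was clear of everything at hand-in. The highest wrist force I read, at the ends of moves, was about 9 N.

**What failed or disagreed**
- **First grasp of the card case:** it closed on air just above it. The pictures showed the fingertips about 26 mm behind the stated TCP. The case had not moved, and I gripped 26 mm lower from then on.
- **Top camera:** it read about 1 to 1.5 mm further in y than the wrist camera, so I used the wrist camera's values.

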